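# Row up the rock billets and close the stop slide behind them

## Robot

A 7-joint arm with a two-finger parallel gripper is mounted at the origin on the work surface. World frame = base frame: x ahead of the robot, y to its left, z up, the work surface at z = 0. Lengths are in m, angles in rad, forces in N, time in s.
With the tool pointing down it reaches from about 0.425 to 0.875 m from the base axis. Payload 8.4 kg.
Tool frame: the origin (TCP) lies on the centre line of the jaws, within the pads' length; the fingertips stand 19 mm ahead of it and the grasp point (between the pads) is the TCP (manip.nose_length is the distance from the TCP to the fingertips, in m); z points along the fingers, y is the direction in which the jaws open and shut (so a half turn about z gives the same grasp; the last joint's range is limited). The gripper opens to 87 mm and grips with 3 to 60 N. Pads are 19 mm wide; open, the fingers measure 117 mm over their backs; the gripper's body (75 mm by 190 mm) begins 51 mm behind the grasp point.
Start: joints at [1.055, 0.333, 0.04, 1.465, -0.013, 1.343, -0.059], TCP at [0.263, -0.594, 0.215] pointing down, gripper open.
Joint ranges: [-2.58, 2.58], [-0.38, 2.09], [-1.3, 1.39], [0.25, 2.4], [-1.5, 4.64], [0.08, 2.09], [-2.65, 2.65]. Speed limits (rad/s): [2.22, 2.22, 2.79, 2.79, 3.14, 3.14, 3.14].

## Interface

Orientations are given as a unit quaternion [x, y, z, w].
In Python, from plant import manip, capture, job_done, find_in, spot_point gives the robot as it stands. The module is installed in compiled form; this text tells all that it offers.
- The arm moves only by the tool servo_tool, never from a script. Its argument "targets" is a list that holds one entry, the list of rows, each a list of 7 numbers: the closure, from 0 (fully open) to 1 (shut), then the shift along the tool's x, y, z in mm, then the turn, a rotation vector about the tool's x, y, z in degrees. A call has 1 to 12 rows; each row shifts and turns the commanded pose from where the row before left it, along the tool's axes as they then stand; what a row does not reach is not made up. A row lasts 1/12 s, in which the tool goes at most 41.7 mm and 7.16 degrees, less where a joint would pass 70% of its speed; a pose out of reach is approached as far as the arm can. A call with a gripper value outside its range is refused whole. The fingers move at their own pace and stop on an object; "newtons" is the grip in N (left out, the last holds). Time passes only in rows, so rows that do not move let the fingers close. It gives the time, the measured TCP pose, the force and the opening at its end, in the units of the state.
- manip.state(): the state, without advancing time (a new reading comes with each control period).
- capture(name): name is "side" or "top" or "wrist"; returns a dict with "color" (420x560x3 uint8, red, green, blue), "mtx" (3x3 intrinsics, pixels), "T" (4x4, takes a point from camera to world coordinates). Camera axes: x right, y up, looking along -z (the intrinsics and any distortion apply to the point x, -y, -z); pixel columns grow to the right and rows downward; lengths in m; the calibration is good to about 2 mm. A picture is of the moment at which its call begins. There is no depth.
- job_done(): hands the job in, once; it reports no verdict.
Trained networks look in a picture, given as the dict that the camera call returned (one of the last four; its "shot" number tells which), for a name from the list of things; names that differ only in an ending like _2 or _b are one class to them, and where a whole thing is asked for, a point or a joint stands for the part that bears it (a point fixed in the world has none). Each returns a list of dicts, best first, with "confidence" (0 to 1); they miss things now and then, are a little off and sometimes report something else, mostly with a low value. They report only what shows in the picture. A call takes as long as a camera call. They do not tell look-alikes from the thing itself.
- find_in(picture, name): "position" ([x, y, z] in m, in world coordinates, good to about 4 mm: the middle of the surface that is visible of it).
- spot_point(picture, name): "position" ([x, y, z] in m, in world coordinates, good to about 4 mm: a listed point, or the origin of a listed thing).
The state is a dict: "time_s": time; "joints": joint angles; "joint_vel": joint speeds; "tau": joint torques, N m; "tcp_pos": TCP position; "orientation": TCP orientation; "force": force on the tool from outside, world axes, zero at the start; "wrist_torque": the same for the moment, N m; "gripper_width": opening from 0.0 (shut) to 1.0 (fully open).
Only numpy, scipy, OpenCV 4.12 (cv2) and the standard library are available. Lean on these libraries where they do the work, as an engineer would, in place of code of your own. Each camera call takes 0.05 s, during which the arm holds its last target. There are 200 camera calls.

## Task

Load the scanner's specimen tray: put every rectangular rock billet lying on the bench flat on the tray with its long side across the row, and nudge them into one straight, tightly packed row, side by side from the end stop, all against the notched rail and with no gaps. Only once the row is packed, lift the stop slide by its black knob out of its wide parking notch, carry it along the rail and let it drop fully into the notch that puts its blade right behind the last billet, with the row still packed. Leave the round mounts and everything else on the bench where they are.

Things in the scene. Friction and masses are not known exactly. Their poses are not given: they have to be found in the camera images.
- tray: Grey anodised metal tray plate fixed to the bench, 140 x 310 mm, 6 mm thick, at varying place and yaw. Origin at bench level, 4 mm to +x of the plate's centre; x points away from the robot across the row, y along the row, z up. Plate top at z = 6 mm, spanning x -74..+66, y -155..+155 mm; it is bare in front of the rail (x under 35 mm), free to put billets down on.
- rail_mid (a point): Mid-length of the straight bright metal notched rail, at its fence face and the plate's top (tray x = 35, y = 0, z = 6 mm); axes as the tray's. The rail runs along y, tray x 35..51 mm; the face at x = 35 is the fence for the billets' short ends. It is solid to z = 26 mm, its teeth reach z = 38 mm.
- tray_corner (a point): Where fence face, end stop face and plate top meet (tray x = 35, y = 140, z = 6 mm); axes as the tray's. The end stop is a bright metal bar 24 mm high above the plate, face at y = 140, x -30..+35 mm. The row starts here and grows to -y: packed billets have centres at tray x = 11 and y = 125, 95, 65, 35, 5, -25 mm.
- knob (a point): Centre of the stop slide's upright black cylindrical knob, 22 mm across, 38 mm high (tray z 49..87 mm with the slide down), over the rail at tray x = 43 mm, on a steel plate 30 x 26 mm (z 41..49 mm). The slide moves only up and along the rail, weighs 0.18 kg and falls by itself when let go. Axes as the tray's.
- blade (a point): Middle of the stop slide's steel blade, which is 6 mm thick along the row, spans tray x -29..+29 mm and, with the slide down, z 10..49 mm. It moves with the knob, at the same tray y. Axes as the tray's.
- stop_slide (a joint): Travel of the stop slide along the rail, m, growing towards the end stop: the knob is at tray y = -0.115 + this. Parked within -0.012..+0.012 in the wide notch at the -y end. Other notch centres: 0.067 (right behind 6 billets), 0.097 (5), 0.127 (4), 0.157 (3), leaving some 5 mm from blade to row; notches are 16 mm wide, the slide's round-bottomed tongue 11 mm.
- stop_lift (a joint): Height of the stop slide above its seated position, m: 0 fully down in a notch, at most 0.022. Lift it 0.013 or more to pass the teeth; about 0.012 when it rests on a tooth.
- billet0_mid (a point): Centre (half-way up) of one rectangular rock billet: sandy sawn stone on a glass base, 48 x 30 x 20 mm, 60 to 120 g, all alike, lying flat; its x runs along the 48 mm side, y along the 30 mm side, z up. Four to six billets are there, the others are absent.
- billet1_mid (a point): Centre (half-way up) of one rectangular rock billet: sandy sawn stone on a glass base, 48 x 30 x 20 mm, 60 to 120 g, all alike, lying flat; its x runs along the 48 mm side, y along the 30 mm side, z up. Four to six billets are there, the others are absent.
- billet2_mid (a point): Centre (half-way up) of one rectangular rock billet: sandy sawn stone on a glass base, 48 x 30 x 20 mm, 60 to 120 g, all alike, lying flat; its x runs along the 48 mm side, y along the 30 mm side, z up. Four to six billets are there, the others are absent.
- billet3_mid (a point): Centre (half-way up) of one rectangular rock billet: sandy sawn stone on a glass base, 48 x 30 x 20 mm, 60 to 120 g, all alike, lying flat; its x runs along the 48 mm side, y along the 30 mm side, z up. Four to six billets are there, the others are absent.
- billet4_mid (a point): Centre (half-way up) of one rectangular rock billet: sandy sawn stone on a glass base, 48 x 30 x 20 mm, 60 to 120 g, all alike, lying flat; its x runs along the 48 mm side, y along the 30 mm side, z up. Four to six billets are there, the others are absent.
- billet5_mid (a point): Centre (half-way up) of one rectangular rock billet: sandy sawn stone on a glass base, 48 x 30 x 20 mm, 60 to 120 g, all alike, lying flat; its x runs along the 48 mm side, y along the 30 mm side, z up. Four to six billets are there, the others are absent.
- mount0_mid (a point): Centre of a round resin mount, 30 mm across and 22 mm high; a bystander.
- mount1_mid (a point): Centre of another round resin mount, 30 mm across and 22 mm high; a bystander.
- oil_bottle: Small dropper bottle, 34 mm across, 75 mm high; bystander. Origin under its centre.
- jar: Jar, 52 mm across, 70 mm high; bystander. Origin under its centre.
- brush: Brush, 170 mm long, lying along its x; bystander.
- objective: Steel microscope lens standing upright, 32 mm across, 45 mm high; bystander. Origin under its centre.
Mind the look-alikes: they are no part of the job. Leave any orange or turquoise look-alike of the part that bears billet0_mid alone.

How it is judged:
By the outcome, as a careful person would: the job done as asked, in the order asked, and still so for the second after the job is handed in, with the robot touching nothing.
Of billet0, billet1, billet2, billet3, billet4, billet5 only 4 to 6 are there at a start; the rules pass over those that are not, and their reading is None.
At some moment in a run one of billet0, billet1, billet2, billet3, billet4, billet5 may be knocked a few centimetres aside while the robot is not near it.
Once in a run the grip may slacken for a moment while it holds something.
It also fails if it takes over 210 s, if anything falls off the work surface, if the arm or the gripper's body presses on something with over 40 N, if the wrist force passes 120 N, or if a joint passes its speed limit or range.

## Working session

There is one attempt and no reset: what is moved stays moved. The work goes in short steps, Python scripts to look and compute and a tool call to move; the robot and the scene stay as the last step left them, time stands still between calls to the robot, and variables do not carry over. Pictures are saved under pics/ and viewed, on a budget of 14 in all, crops included, one or two more only if the job needs it, and the job is handed in when it is done.

Besides the shell and the picture viewer there is one more tool, called after ">>>" as name([rows], argument=value, ...), one row to a line, values as JSON. servo_tool: Moves the arm, as the interface text tells. Its arguments: {"type":"object","properties":{"targets":{"type":"array","items":{"type":"array","items":{"type":"array","items":{"type":"number"}}}},"newtons":{"type":"number"}},"required":["targets"]}

```bash
mkdir -p pics
cat > h.py <<'E'
import numpy as np,cv2
from scipy.spatial.transform import Rotation as R
from plant import manip,capture,job_done,find_in,spot_point
def save(c,n,s=1.4): cv2.imwrite('pics/'+n,cv2.resize(c['color'][:,:,::-1],None,fx=s,fy=s))
def px(c,p):
    q=np.linalg.inv(c['T'])@np.r_[p,1]; v=c['mtx']@np.array([q[0],-q[1],-q[2]]); return v[:2]/v[2]
def ray(c,uv,z):
    d=np.linalg.inv(c['mtx'])@np.array([uv[0],uv[1],1]); d=c['T'][:3,:3]@np.array([d[0],-d[1],-d[2]]); o=c['T'][:3,3]
    return o+d*(z-o[2])/d[2]
E
python3 - <<'E'
from h import *
np.set_printoptions(precision=4,suppress=True)
s=manip.state(); print(s['tcp_pos'],s['orientation'],s['gripper_width'],manip.nose_length)
print(R.from_quat(s['orientation']).as_matrix())
for n in ['top','side']:
    c=capture(n); save(c,n+'1.png'); print(n,c['T'][:3,3],c['mtx'][0])
    for k in ['tray','rail_mid','tray_corner','knob','blade','billet0_mid','mount0_mid','oil_bottle','jar','brush','objective']:
        for d in spot_point(c,k): print(k,np.array(d['position']),round(d['confidence'],2),px(c,d['position']).round())
E
```

```text
[ 0.2629 -0.5939  0.214 ] [ 0.9784  0.2069 -0.0002 -0.0008] 0.999123006667721 0.019
[[ 0.9144  0.4048 -0.0007]
 [ 0.4048 -0.9144  0.0014]
 [-0.0001 -0.0016 -1.    ]]
top [0.4005 0.005  1.0623] [391.2725   0.     274.5225]
tray [0.5878 0.0354 0.0009] 0.88 [267. 171.]
tray [ 0.4291 -0.0574  0.0087] 0.19 [302. 229.]
rail_mid [0.6282 0.0352 0.0034] 0.58 [267. 156.]
rail_mid [ 0.4057 -0.1777  0.0143] 0.23 [347. 237.]
tray_corner [0.641  0.1774 0.0068] 0.56 [215. 152.]
knob [ 0.6257 -0.0837  0.063 ] 0.46 [312. 152.]
blade [ 0.5801 -0.0767  0.0284] 0.55 [309. 172.]
billet0_mid [0.3785 0.2591 0.0096] 0.74 [184. 248.]
billet0_mid [0.335  0.0452 0.008 ] 0.72 [264. 264.]
billet0_mid [0.3085 0.1613 0.0131] 0.5 [220. 275.]
billet0_mid [ 0.3377 -0.1131  0.008 ] 0.5 [323. 263.]
billet0_mid [0.4275 0.053  0.0098] 0.46 [261. 229.]
mount0_mid [0.4107 0.1734 0.0097] 0.46 [216. 236.]
oil_bottle [0.3327 0.3448 0.0085] 0.73 [152. 266.]
jar [ 0.6572  0.4287 -0.0003] 0.72 [125. 148.]
jar [0.4298 0.0541 0.0126] 0.65 [260. 229.]
brush [ 0.4103 -0.4396 -0.0019] 0.58 [443. 234.]
brush [0.6395 0.1775 0.0063] 0.2
[... 433 characters left out ...]
 -0.0798  0.0298] 0.7 [275. 186.]
blade [0.6367 0.1754 0.0068] 0.37 [199. 239.]
billet0_mid [0.3829 0.2625 0.0087] 0.85 [254. 315.]
billet0_mid [0.4228 0.056  0.0127] 0.82 [292. 246.]
billet0_mid [0.3345 0.0416 0.0103] 0.82 [324. 259.]
billet0_mid [0.3099 0.16   0.0093] 0.58 [306. 299.]
billet0_mid [ 0.334  -0.1167  0.0087] 0.48 [355. 220.]
mount0_mid [ 0.6092 -0.298   0.0103] 0.6 [308. 147.]
mount0_mid [0.4068 0.176  0.0077] 0.49 [269. 283.]
mount0_mid [ 0.4017 -0.1803  0.0123] 0.29 [345. 195.]
oil_bottle [0.3267 0.3394 0.0003] 0.63 [252. 359.]
jar [ 0.654   0.4319 -0.0021] 0.73 [117. 309.]
brush [ 0.4111 -0.437  -0.0022] 0.63 [382. 151.]
objective [ 0.6661 -0.418   0.0051] 0.51 [313. 125.]
```

View pics/top1.png

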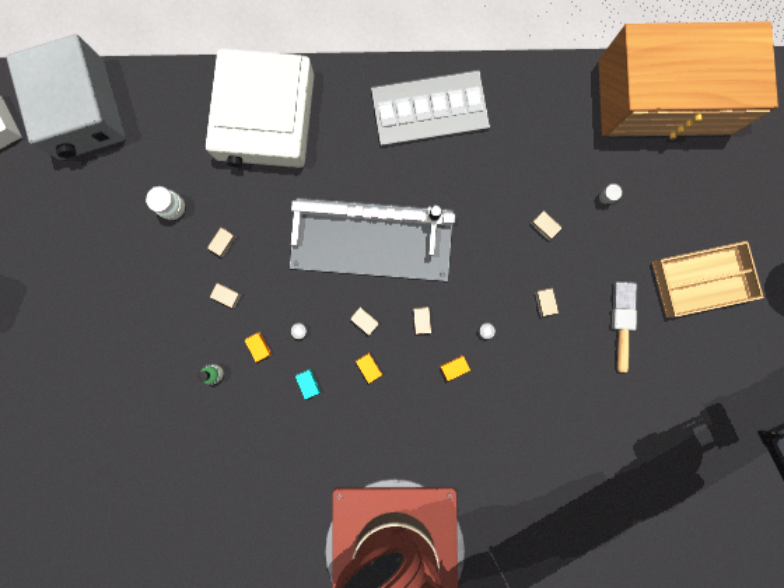

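View pics/side1.png

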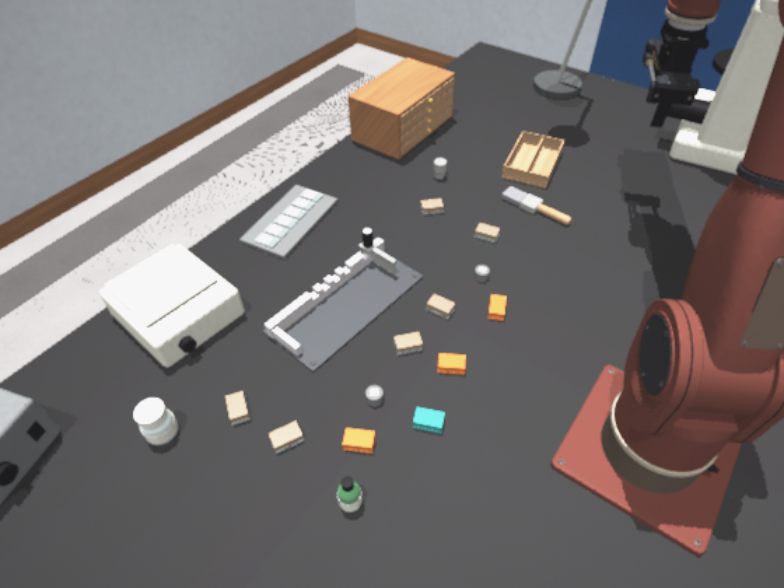

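The picture shows six sandy billets in the top view at (220,242), (225,295), (365,321), (422,321), (547,302) and (546,225). The look-alikes are orange at (258,347), (369,368), (455,368) and turquoise at (307,384). The round mounts are at (299,331) and (487,331). The knob is at (435,212), at the tray's right end. I will take only the sandy ones.

```bash
cat >> h.py <<'E'
def billets(c,lo=(8,40,150),hi=(22,130,255)):
    """sandy rectangles: centre (z=.02), heading deg of long side, size mm"""
    m=cv2.inRange(cv2.cvtColor(c['color'],cv2.COLOR_RGB2HSV),lo,hi); out=[]
    for k in cv2.findContours(m,cv2.RETR_EXTERNAL,cv2.CHAIN_APPROX_NONE)[0]:
        if cv2.contourArea(k)<40: continue
        w=np.array([ray(c,p,.02)[:2] for p in k[:,0].astype(float)])
        (x,y),(a,b),t=cv2.minAreaRect((w*1000).astype(np.float32))
        if b>a: a,b,t=b,a,t+90
        if a<65 and b>14 and .25<x/1000<.75: out.append((x/1000,y/1000,(t+90)%180-90,a,b))
    return out
def plan(xy,z,head):
    """tool-frame shift (mm) and turn (deg) from the current pose; head = tool x heading"""
    s=manip.state(); r=R.from_quat(s['orientation']).as_matrix(); p=np.array(s['tcp_pos'])
    h=np.degrees(np.arctan2(r[1,0],r[0,0])); d=r.T@(np.r_[xy,z]-p)*1000
    print('shift',d.round(1),'turn z',round(-((head-h+180)%360-180),1),'| pos',p.round(4),'head',round(h,1),'F',np.round(s['force'],1),'w',round(s['gripper_width']*87,1),'t',round(s['time_s'],1),'j7',round(s['joints'][6],2))
E
python3 - <<'E'
from h import *
c=capture('top'); hsv=cv2.cvtColor(c['color'],cv2.COLOR_RGB2HSV)
print([hsv[int(v/1.4),int(u/1.4)] for u,v in [(220,242),(365,321),(422,321),(547,302),(258,347),(350,255),(390,250),(300,235)]])
for b in billets(c): print(np.round(b,3))
m=cv2.inRange(hsv,(90,10,70),(130,80,150)); k=max(cv2.findContours(m,0,2)[0],key=cv2.contourArea)
print('plate',cv2.contourArea(k),cv2.approxPolyDP(k,4,True)[:,0])
x,y=215,150
cv2.imwrite('pics/tray.png',cv2.resize(c['color'][130:260,145:405,::-1],None,fx=3,fy=3,interpolation=cv2.INTER_CUBIC))
E
```

```text
[array([ 21,  47, 251], dtype=uint8), array([ 22,  33, 253], dtype=uint8), array([ 22,  35, 253], dtype=uint8), array([ 22,  49, 250], dtype=uint8), array([ 26, 193, 255], dtype=uint8), array([101,  12, 173], dtype=uint8), array([ 90,   8, 169], dtype=uint8), array([120,   4, 124], dtype=uint8)]
[ 0.462 -0.294 11.925 48.83  29.111]
[ 0.48   0.323 63.265 46.562 29.731]
[  0.585   0.332 -32.93   48.069  29.083]
[ 0.611 -0.299 43.2   47.678 29.147]
plate 48.0 [[214 175]
 [218 155]
 [242 156]
 [217 153]]
```

View pics/tray.png

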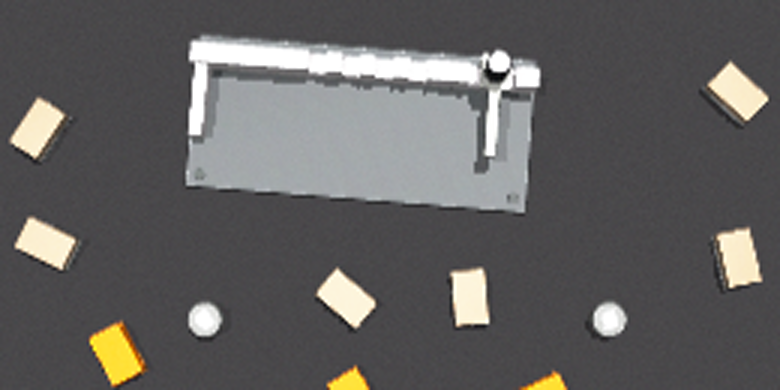

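The crop shows the tray with its front corners at crop (187,185) and (524,212). The end stop is at left and the slide is parked at right. The sandy billets are clearly distinct from the orange ones.

```bash
sed -i 's/lo=(8,40,150)/lo=(8,22,190)/;s/hi=(22,130,255)/hi=(25,130,255)/' h.py
python3 - <<'E'
from h import *
np.set_printoptions(precision=4,suppress=True)
c=capture('top')
a=ray(c,(207.3,191.7),.006);b=ray(c,(319.7,200.7),.006)
print(a,b,np.linalg.norm(a-b)); t=(a-b)[:2]; psi=np.degrees(np.arctan2(-t[0],t[1])); print('yaw',psi)
Rz=R.from_euler('z',psi,degrees=True).as_matrix()
print('origin from edge',(a+b)/2-Rz@[-.074,0,.006])
for n,p,q in [('corner',[.641,.1774,0],[35,140]),('corner s',[.6356,.1752,0],[35,140]),('rail',[.6282,.0352,0],[35,0]),('rail s',[.6248,.0344,0],[35,0]),('tray',[.5878,.0354,0],[0,0]),('tray s',[.5913,.0412,0],[0,0])]:
    print(n,np.array(p)-Rz@np.r_[np.array(q)/1000,0])
for k in ([.6257,-.0837,0],[.6283,-.0793,0]): print('knob in tray',Rz.T@(np.array(k)-[.5895,.0375,0]))
for b in billets(c): print(np.round(b,3))
plan((.586,.328),.1,57)
E
```

```text
[0.5316 0.1979 0.006 ] [ 0.504  -0.1074  0.006 ] 0.30654679657732403
yaw -5.162777112037235
origin from edge [0.5915 0.0386 0.    ]
corner [0.5935 0.0411 0.    ]
corner s [0.5881 0.0389 0.    ]
rail [0.5933 0.0383 0.    ]
rail s [0.5899 0.0375 0.    ]
tray [0.5878 0.0354 0.    ]
tray s [0.5913 0.0412 0.    ]
knob in tray [ 0.047  -0.1175  0.    ]
knob in tray [ 0.0492 -0.1128  0.    ]
[ 0.428 -0.055  4.423 46.867 28.912]
[ 0.429  0.054 49.095 47.327 29.344]
[ 0.461 -0.294 11.929 46.803 28.436]
[ 0.48   0.323 64.271 46.198 29.496]
[  0.584   0.332 -32.93   46.616  29.083]
[ 0.61  -0.299 44.233 45.442 29.078]
shift [ 668.6 -712.7  114.8] turn z -33.1 | pos [ 0.2631 -0.5944  0.2148] head 23.9 F [ 0.6 -0.5  0.1] w 87.3 t 1.3 j7 -0.06
```

```bash
cat >> h.py <<'E'
PSI=-5.1; O=np.array([.5907,.0385])
def T(x,y): # tray mm -> world xy
    c,s=np.cos(np.radians(PSI)),np.sin(np.radians(PSI)); return O+np.array([c*x-s*y,s*x+c*y])/1000
def tray(xy):
    c,s=np.cos(np.radians(PSI)),np.sin(np.radians(PSI)); d=(np.array(xy[:2])-O)*1000; return np.array([c*d[0]+s*d[1],-s*d[0]+c*d[1]])
def chain(*legs):
    """legs (xy,z,head): turn first, then shift in the turned frame"""
    s=manip.state(); r=R.from_quat(s['orientation']).as_matrix(); p=np.array(s['tcp_pos']); h=np.degrees(np.arctan2(r[1,0],r[0,0]))
    print('pos',p.round(4),'tray',tray(p).round(1),'head',round(h,1),'down',r[:2,2].round(3),'F',np.round(s['force'],1),'w',round(s['gripper_width']*87,1),'t',round(s['time_s'],1),'j7',round(s['joints'][6],2))
    for xy,z,hd in legs:
        a=np.radians(hd); d=np.r_[xy,z]-p
        print('turn z %.1f'%(-((hd-h+180)%360-180)),'shift %.1f %.1f %.1f'%tuple(1000*np.array([np.cos(a)*d[0]+np.sin(a)*d[1],np.sin(a)*d[0]-np.cos(a)*d[1],-d[2]])))
        p=np.r_[xy,z]; h=hd
E
python3 - <<'E'
from h import *
P=(.461,-.294); H=85
chain((P,.14,102),(P,.03,102),(P,.14,102),(T(-16,123),.14,85),(T(-16,123),.031,85))
E
```

```text
pos [ 0.2631 -0.5944  0.2148] tray [-270.  -659.5] head 23.9 down [-0. -0.] F [ 0.6 -0.5  0.1] w 87.3 t 1.3 j7 -0.06
turn z -78.1 shift 252.7 256.0 74.8
turn z 0.0 shift 0.0 0.0 110.0
turn z 0.0 shift 0.0 0.0 -110.0
turn z 17.0 shift 465.6 84.4 -0.0
turn z 0.0 shift 0.0 0.0 109.0
```

>>> servo_tool([
  [[0,0,0,0,0,0,-7.1],[0,0,0,0,0,0,-7.1],[0,0,0,0,0,0,-7.1],[0,0,0,0,0,0,-7.1],[0,0,0,0,0,0,-7.1],[0,0,0,0,0,0,-7.1],[0,0,0,0,0,0,-7.1],[0,0,0,0,0,0,-7.1],[0,0,0,0,0,0,-7.1],[0,0,0,0,0,0,-7.1],[0,0,0,0,0,0,-7.1]],
])

```text
time_s: 2.22
tcp_pos: [0.2631, -0.5943, 0.2148]
orientation: [0.627, 0.779, 0.0, -0.0]
force: [0.8, -0.1, -1.1]
gripper_width: 1.004
```

>>> servo_tool([
  [[0,25.3,25.6,7.5,0,0,0],[0,25.3,25.6,7.5,0,0,0],[0,25.3,25.6,7.5,0,0,0],[0,25.3,25.6,7.5,0,0,0],[0,25.3,25.6,7.5,0,0,0],[0,25.3,25.6,7.5,0,0,0],[0,25.3,25.6,7.5,0,0,0],[0,25.3,25.6,7.5,0,0,0],[0,25.3,25.6,7.5,0,0,0],[0,25.3,25.6,7.5,0,0,0],[0,0,0,0,0,0,0],[0,0,0,0,0,0,0]],
])

```text
time_s: 3.22
tcp_pos: [0.4622, -0.2914, 0.1397]
orientation: [0.628, 0.779, 0.0, -0.0]
force: [1.1, -0.2, 0.3]
gripper_width: 1.005
```

Run:
```python
from h import *
P=(.461,-.294)
chain((P,.14,102),(P,.024,102))
c=capture('wrist'); save(c,'w1.png',1)
for b in billets(c): print(np.round(b,3))
for d in spot_point(c,'billet0_mid'): print(np.round(d['position'],4),d['confidence'])
```

```text
pos [ 0.4622 -0.2914  0.1397] tray [ -98.7 -340. ] head 102.2 down [-0.     0.001] F [ 1.1 -0.2  0.3] w 87.5 t 3.2 j7 0.63
turn z 0.2 shift -2.3 -1.7 -0.3
turn z 0.0 shift 0.0 0.0 116.0
[ 0.492 -0.471 12.182 40.252 19.112]
[ 0.595 -0.299 78.006 56.558 31.033]
[ 0.46  -0.292  9.879 49.019 24.933]
```

View pics/w1.png

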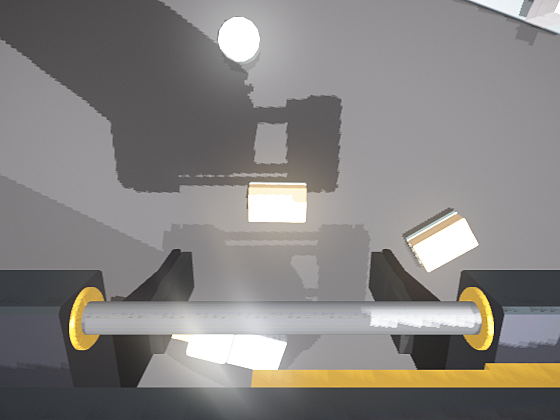

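The wrist picture shows the billet at (277,203), level and centred between the fingers, so I grasp it.

>>> servo_tool([
  [[0,-2,-1.5,38,0,0,0],[0,0,0,38,0,0,0],[0,0,0,25,0,0,0],[0,0,0,15,0,0,0],[0,0,0,0,0,0,0],[1,0,0,0,0,0,0],[1,0,0,0,0,0,0],[1,0,0,0,0,0,0],[1,0,0,0,0,0,0],[1,0,0,0,0,0,0],[1,0,0,0,0,0,0],[1,0,0,0,0,0,0]],
], newtons=25)

```text
time_s: 4.32
tcp_pos: [0.4601, -0.2961, 0.0242]
orientation: [0.629, 0.777, -0.0, 0.0]
force: [0.6, -0.2, 0.4]
gripper_width: 0.559
```

>>> servo_tool([
  [[1,0,0,-20,0,0,0],[1,0,0,-40,0,0,0],[1,0,0,-40,0,0,0],[1,0,0,-16,0,0,0],[1,0,0,0,0,0,5.7],[1,0,0,0,0,0,5.7],[1,0,0,0,0,0,5.8],[1,0,0,0,0,0,0]],
])

```text
time_s: 4.98
tcp_pos: [0.46, -0.2959, 0.1401]
orientation: [0.74, 0.672, 0.0, 0.0]
force: [-0.4, 0.4, -1.0]
gripper_width: 0.021
```

Run:
```python
from h import *
P=T(-16,123)
chain((P,.14,85),(P,.031,85))
```

```text
pos [ 0.46   -0.2959  0.1401] tray [-100.4 -344.7] head 84.5 down [ 0. -0.] F [-0.4  0.4 -1. ] w 1.8 t 5.0 j7 0.33
turn z -0.5 shift 467.6 85.2 0.1
turn z 0.0 shift 0.0 0.0 109.0
```

The billet was held (48.6 mm) and then lost during the lift. I look from above.

Run:
```python
from h import *
c=capture('top'); save(c,'top2.png')
for b in billets(c): print(np.round(b,3))
c=capture('side')
for d in spot_point(c,'billet0_mid'): print(np.round(d['position'],4),round(d['confidence'],2))
```

```text
[ 0.428 -0.055  4.423 47.097 28.912]
[ 0.428  0.054 49.779 47.097 29.556]
[ 0.48   0.323 64.073 46.205 29.804]
[  0.585   0.332 -32.93   48.069  29.083]
[ 0.61  -0.299 44.091 45.444 29.209]
[0.3353 0.0405 0.0098] 0.82
[0.31   0.1615 0.0096] 0.75
[ 0.3348 -0.1172  0.0108] 0.74
[0.3837 0.2605 0.0117] 0.66
[0.4237 0.0542 0.0101] 0.52
```

View pics/top2.png

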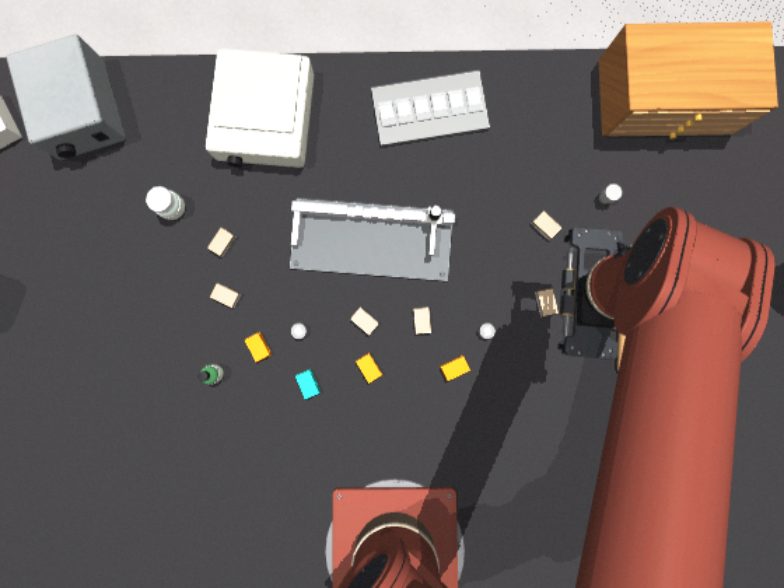

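The lost billet still lies where it was, at (547,302), in the arm's shadow, so I grasp it again in the same place with more force.

>>> servo_tool([
  [[0,0,0,0,0,0,-6],[0,0,0,0,0,0,-6],[0,0,0,0,0,0,-5.5],[0,0,0,10,0,0,0],[0,0,0,35,0,0,0],[0,0,0,35,0,0,0],[0,0,0,23,0,0,0],[0,0,0,15,0,0,0],[0,0,0,0,0,0,0],[1,0,0,0,0,0,0],[1,0,0,0,0,0,0],[1,0,0,0,0,0,0]],
], newtons=45)

```text
time_s: 6.13
tcp_pos: [0.4609, -0.2965, 0.0232]
orientation: [0.628, 0.779, 0.0, 0.001]
force: [0.3, 0.6, -0.4]
gripper_width: 0.538
```

>>> servo_tool([
  [[1,0,0,0,0,0,0],[1,0,0,0,0,0,0],[1,0,0,0,0,0,0],[1,0,0,0,0,0,0],[1,0,0,-10,0,0,0]],
])

```text
time_s: 6.55
tcp_pos: [0.4589, -0.2954, 0.0307]
orientation: [0.627, 0.779, -0.0, -0.001]
force: [-0.5, -0.5, -0.2]
gripper_width: 0.17
```

>>> servo_tool([
  [[1,0,0,-10,0,0,0],[1,0,0,-30,0,0,0],[1,0,0,-38,0,0,0],[1,0,0,-28,0,0,0]],
])

```text
time_s: 6.88
tcp_pos: [0.4606, -0.296, 0.1416]
orientation: [0.627, 0.779, 0.0, 0.001]
force: [1.9, -1.2, 0.4]
gripper_width: 0.01
```

Run:
```python
from h import *
P=T(-16,123)
chain((P,.14,85),(P,.031,85),(P,.14,85))
```

```text
pos [ 0.4606 -0.296   0.1416] tray [ -99.9 -344.8] head 102.3 down [ 0.002 -0.001] F [ 1.9 -1.2  0.4] w 0.8 t 6.9 j7 0.64
turn z 17.3 shift 467.6 84.7 1.6
turn z 0.0 shift 0.0 0.0 109.0
turn z 0.0 shift 0.0 0.0 -109.0
```

The fingers are slow: about 1.3 s for a full stroke. I lifted too early the first time, and the second time they were not fully open. I back off, open, and look again.

>>> servo_tool([
  [[0,-30,0,0,0,0,0],[0,-30,0,0,0,0,0],[0,-20,0,0,0,0,0],[0,0,0,0,0,0,0],[0,0,0,0,0,0,0],[0,0,0,0,0,0,0],[0,0,0,0,0,0,0],[0,0,0,0,0,0,0],[0,0,0,0,0,0,0],[0,0,0,0,0,0,0],[0,0,0,0,0,0,0],[0,0,0,0,0,0,0]],
])

```text
time_s: 7.88
tcp_pos: [0.477, -0.374, 0.1379]
orientation: [0.627, 0.779, -0.0, -0.0]
force: [0.3, 0.1, 0.3]
gripper_width: 0.835
```

Run:
```python
from h import *
chain()
c=capture('wrist'); save(c,'w2.png',1)
for b in billets(c): print(np.round(b,3))
c=capture('top')
for b in billets(c): print('top',np.round(b,3))
c=capture('side'); 
for d in find_in(c,'billet0_mid'): print(np.round(d['position'],4),round(d['confidence'],2))
```

```text
pos [ 0.477  -0.374   0.1379] tray [ -76.6 -421. ] head 102.3 down [-0.  0.] F [0.3 0.1 0.3] w 72.6 t 7.9 j7 0.72
[ 0.462 -0.302 10.89  46.297 18.32 ]
top [ 0.428 -0.055  4.423 47.097 28.912]
top [ 0.428  0.054 49.828 47.095 29.551]
top [ 0.461 -0.293 12.073 46.808 25.21 ]
top [ 0.48   0.323 64.271 46.198 29.709]
top [  0.584   0.332 -32.93   46.616  29.083]
top [ 0.61  -0.299 44.091 45.444 29.209]
[0.3042 0.165  0.0213] 0.84
[0.4207 0.0578 0.0236] 0.78
[0.3297 0.044  0.0226] 0.72
[ 0.3347 -0.1071  0.0206] 0.68
[0.3791 0.2651 0.0209] 0.61
```

View pics/w2.png

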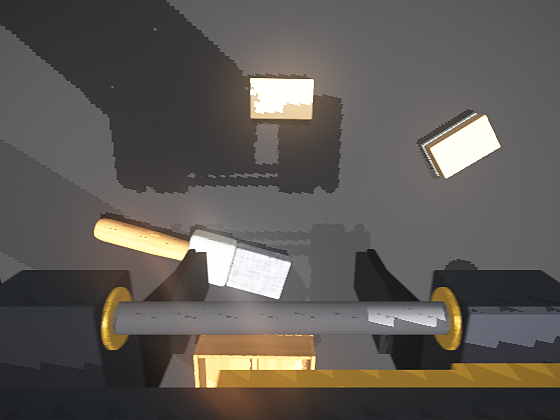

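Run:
```python
from h import *
np.set_printoptions(precision=3,suppress=True)
c=capture('wrist'); s=manip.state(); p=np.array(s['tcp_pos']); r=R.from_quat(s['orientation']).as_matrix()
w=s['gripper_width']*.0435
for n,q in [('tcp',[0,0,0]),('tip',[0,0,.019]),('finL tip',[0,-w,.019]),('finR tip',[0,w,.019]),('finR tcp',[0,w,0]),('finR back',[0,w,-.05])]: print(n,px(c,p+r@q))
print('cam in tool',r.T@(c['T'][:3,3]-p)); print(r.T@c['T'][:3,:3]); print(c['mtx'])
print('bench under tcp',px(c,[p[0],p[1],0]),'billet',px(c,[.461,-.294,.02]))
t=capture('top'); print(px(t,p),px(t,p+r@[0,0,.019]))
x,y=px(t,p).astype(int); cv2.imwrite('pics/z.png',cv2.resize(t['color'][y-70:y+70,x-90:x+90,::-1],None,fx=4,fy=4))
```

```text
tcp [280.842 260.629]
tip [280.816 246.075]
finL tip [205.261 246.111]
finR tip [356.334 246.039]
finR tcp [363.666 260.586]
finR back [392.055 316.91 ]
cam in tool [ 0.081 -0.    -0.171]
[[ 0.     0.955  0.296]
 [ 1.     0.    -0.001]
 [-0.001  0.296 -0.955]]
[[364.057   0.    281.005]
 [  0.    364.057 208.513]
 [  0.      0.      1.   ]]
bench under tcp [280.721 192.605] billet [282.576  94.901]
[438.822 205.491] [435.606 206.171]
```

View pics/z.png

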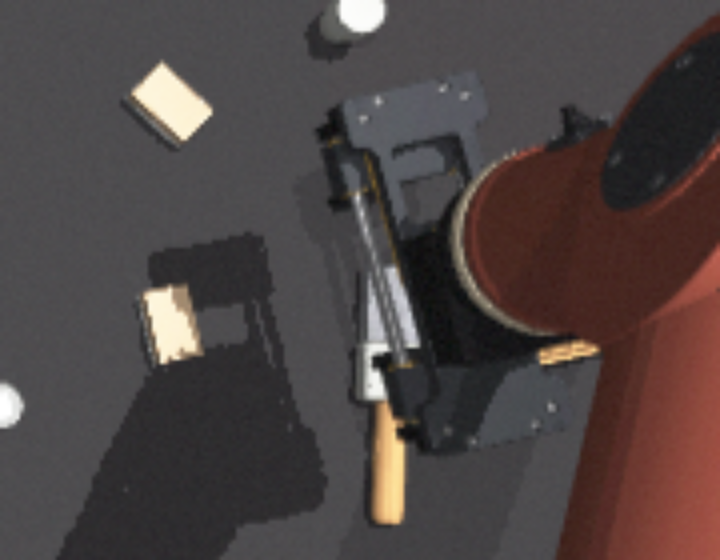

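>>> servo_tool([
  [[0,27.5,0.5,0,0,0,0],[0,27.5,0.5,0,0,0,0],[0,27.5,0.5,38,0,0,0],[0,0,0,38,0,0,0],[0,0,0,25,0,0,0],[0,0,0,14,0,0,0],[0,0,0,0,0,0,0]],
], newtons=30)

```text
time_s: 8.77
tcp_pos: [0.4594, -0.2948, 0.0239]
orientation: [0.627, 0.779, -0.0, -0.003]
force: [-0.6, -0.4, 0.1]
gripper_width: 0.999
```

>>> servo_tool([
  [[1,0,0,0,0,0,0],[1,0,0,0,0,0,0],[1,0,0,0,0,0,0],[1,0,0,0,0,0,0],[1,0,0,0,0,0,0]],
])

```text
time_s: 9.18
tcp_pos: [0.462, -0.2966, 0.0281]
orientation: [0.628, 0.779, 0.0, 0.001]
force: [0.8, -0.0, 0.1]
gripper_width: 0.704
```

>>> servo_tool([
  [[1,0,0,0,0,0,0],[1,0,0,0,0,0,0]],
])

```text
time_s: 9.35
tcp_pos: [0.4617, -0.2964, 0.0274]
orientation: [0.627, 0.779, -0.0, 0.0]
force: [-0.8, 0.4, 0.7]
gripper_width: 0.551
```

>>> servo_tool([
  [[1,0,0,0,0,0,0],[1,0,0,0,0,0,0],[1,0,0,0,0,0,0]],
])

```text
time_s: 9.6
tcp_pos: [0.4615, -0.2962, 0.0271]
orientation: [0.627, 0.779, 0.0, -0.0]
force: [0.6, 0.5, 0.2]
gripper_width: 0.321
```

Run:
```python
from h import *
chain(((.461,-.2935),.023,102))
c=capture('wrist'); save(c,'w3.png',1)
```

```text
pos [ 0.4615 -0.2962  0.0271] tray [ -98.9 -344.9] head 102.3 down [0. 0.] F [0.6 0.5 0.2] w 27.9 t 9.6 j7 0.59
turn z 0.3 shift 2.8 0.1 4.1
```

View pics/w3.png

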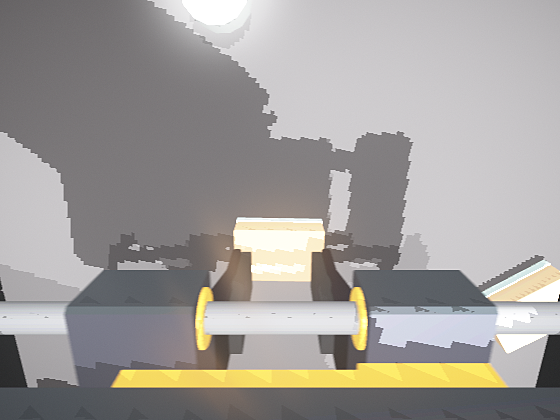

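Run:
```python
from h import *
c=capture('wrist'); cv2.imwrite('pics/w4.png',cv2.resize(c['color'][200:360,190:380,::-1],None,fx=4,fy=3.5,interpolation=cv2.INTER_CUBIC))
s=manip.state(); print(s['tcp_pos'],s['gripper_width'],s['force'])
```

```text
[ 0.46150147 -0.2961848   0.02707339] 0.24032816760070727 [-0.9383395  -0.12836355  0.23488235]
```

View pics/w4.png

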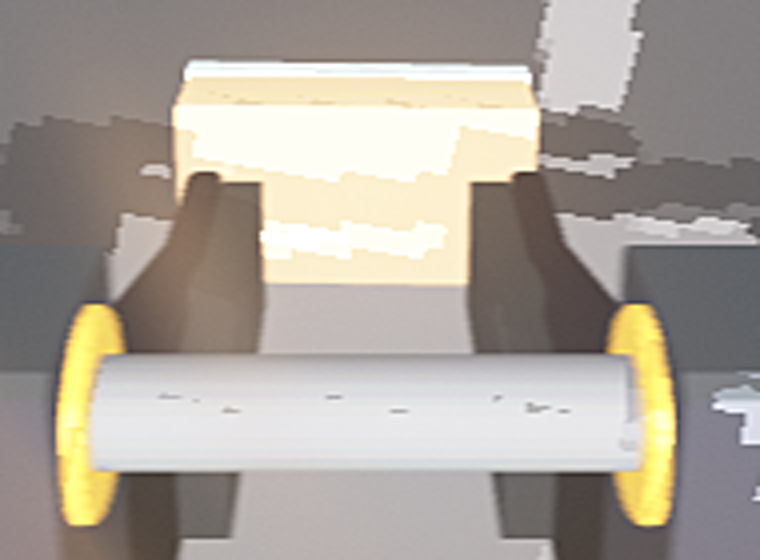

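The zoom shows the fingers passing above the billet: their ends at crop (210,180) and (525,180) cover its top face. From the picture scale the fingertips sit about 28 mm short of where the stated tool length puts them. I open and lower in small steps while watching the force.

>>> servo_tool([
  [[0,2,0,0,0,0,0],[0,0,0,0,0,0,0],[0,0,0,0,0,0,0],[0,0,0,0,0,0,0],[0,0,0,0,0,0,0],[0,0,0,0,0,0,0],[0,0,0,0,0,0,0],[0,0,0,0,0,0,0],[0,0,0,0,0,0,0],[0,0,0,0,0,0,0]],
])

```text
time_s: 10.53
tcp_pos: [0.4611, -0.2943, 0.0271]
orientation: [0.627, 0.779, 0.0, -0.0]
force: [-0.1, 1.1, 0.0]
gripper_width: 0.912
```

>>> servo_tool([
  [[0,0,0,5,0,0,0],[0,0,0,5,0,0,0],[0,0,0,0,0,0,0]],
])

```text
time_s: 10.78
tcp_pos: [0.4604, -0.2939, 0.0158]
orientation: [0.627, 0.779, -0.0, -0.001]
force: [0.2, 0.4, 0.8]
gripper_width: 0.994
```

>>> servo_tool([
  [[0,0,0,4,0,0,0],[0,0,0,0,0,0,0]],
])

```text
time_s: 10.95
tcp_pos: [0.4607, -0.2941, 0.0123]
orientation: [0.627, 0.779, -0.0, -0.001]
force: [-0.6, 0.5, -0.2]
gripper_width: 0.996
```

>>> servo_tool([
  [[0,0,0,4,0,0,0],[0,0,0,0,0,0,0]],
])

```text
time_s: 11.12
tcp_pos: [0.4608, -0.2941, 0.0084]
orientation: [0.627, 0.779, -0.0, -0.0]
force: [-0.3, -0.7, 0.1]
gripper_width: 0.994
```

Run:
```python
from h import *
chain(((.461,-.2935),.023,102))
s=manip.state(); print(s['joints'],s['tau'])
```

```text
pos [ 0.4608 -0.2941  0.0084] tray [ -99.8 -342.8] head 102.3 down [-0.001  0.   ] F [-0.3 -0.7  0.1] w 86.5 t 11.1 j7 0.57
turn z 0.3 shift 0.5 0.3 -14.6
[ 0.79534293  0.35643369 -0.35844567  1.91312008  0.15679804  0.8997189
  0.57396864] [-1.11046995e-01 -5.75923491e+01 -4.07415166e+00 -3.25943184e+01
  1.84691761e-02 -1.25445295e-01 -3.58349655e-02]
```

>>> servo_tool([
  [[0,0,0,4,0,0,0],[0,0,0,4,0,0,0],[0,0,0,0,0,0,0]],
])

```text
time_s: 11.37
tcp_pos: [0.4606, -0.294, 0.0002]
orientation: [0.627, 0.779, -0.0, -0.001]
force: [-0.9, -0.4, -1.2]
gripper_width: 0.998
```

>>> servo_tool([
  [[0,0,0,2.5,0,0,0],[0,0,0,0,0,0,0]],
])

```text
time_s: 11.53
tcp_pos: [0.4609, -0.2942, -0.0018]
orientation: [0.627, 0.779, -0.0, -0.0]
force: [-0.2, -0.6, -0.2]
gripper_width: 1.003
```

>>> servo_tool([
  [[1,0,0,0,0,0,0],[1,0,0,0,0,0,0],[1,0,0,0,0,0,0],[1,0,0,0,0,0,0],[1,0,0,0,0,0,0],[1,0,0,0,0,0,0],[1,0,0,0,0,0,0],[1,0,0,0,0,0,0],[1,0,0,0,0,0,0],[1,0,0,0,0,0,0]],
], newtons=30)

```text
time_s: 12.37
tcp_pos: [0.4611, -0.2943, -0.0013]
orientation: [0.627, 0.779, -0.0, -0.0]
force: [0.6, 0.5, 0.6]
gripper_width: 0.547
```

Run:
```python
from h import *
chain(((.461,-.2935),.023,102))
c=capture('wrist'); cv2.imwrite('pics/w5.png',cv2.resize(c['color'][180:360,190:380,::-1],None,fx=3,fy=3))
```

```text
pos [ 0.4611 -0.2943 -0.0013] tray [ -99.5 -343. ] head 102.3 down [-0.  0.] F [0.6 0.5 0.6] w 47.6 t 12.4 j7 0.57
turn z 0.3 shift 0.8 0.1 -24.3
```

>>> servo_tool([
  [[1,0,0,0,0,0,0],[1,0,0,-16,0,0,0],[1,0,0,-40,0,0,0],[1,0,0,-40,0,0,0],[1,0,0,-20,0,0,0],[1,0,0,0,0,0,0]],
], newtons=30)

```text
time_s: 12.92
tcp_pos: [0.4638, -0.2957, 0.1199]
orientation: [0.627, 0.779, 0.0, 0.004]
force: [0.5, -0.3, -1.3]
gripper_width: 0.545
```

Run:
```python
from h import *
P=T(-16,123)
chain((P,.115,85),(P,.0055,85),(P,.115,85))
```

```text
pos [ 0.4638 -0.2957  0.1199] tray [ -96.7 -344.1] head 102.3 down [ 0.007 -0.005] F [ 0.5 -0.3 -1.3] w 47.4 t 12.9 j7 0.62
turn z 17.3 shift 467.0 81.5 4.9
turn z 0.0 shift 0.0 0.0 109.5
turn z 0.0 shift 0.0 0.0 -109.5
```

Held. I carry it to the tray.

>>> servo_tool([
  [[1,0,0,0,0,0,5.8],[1,0,0,0,0,0,5.8],[1,0,0,0,0,0,5.7],[1,0,0,0,0,0,0]],
])

```text
time_s: 13.25
tcp_pos: [0.4607, -0.294, 0.1139]
orientation: [0.739, 0.674, -0.0, -0.0]
force: [-0.4, 0.7, -0.8]
gripper_width: 0.547
```

>>> servo_tool([
  [[1,19,3.5,0,0,0,0],[1,39,7,0,0,0,0],[1,39,7,0,0,0,0],[1,39,7,0,0,0,0],[1,39,7,0,0,0,0],[1,39,7,0,0,0,0],[1,39,7,0,0,0,0],[1,39,7,0,0,0,0],[1,39,7,0,0,0,0],[1,39,7,0,0,0,0],[1,39,7,0,0,0,0],[1,39,7,0,0,0,0]],
])

```text
time_s: 14.25
tcp_pos: [0.5804, 0.1467, 0.114]
orientation: [0.736, 0.677, -0.0, -0.0]
force: [1.1, -0.5, -0.1]
gripper_width: 0.545
```

>>> servo_tool([
  [[1,19,3.5,0,0,0,0],[1,0,0,0,0,0,0],[1,0,0,0,0,0,0],[1,0,0,0,0,0,0]],
])

```text
time_s: 14.58
tcp_pos: [0.5854, 0.1626, 0.1139]
orientation: [0.737, 0.676, -0.001, -0.0]
force: [-0.3, -0.2, -0.8]
gripper_width: 0.549
```

Run:
```python
from h import *
P=T(-16,123)
chain((P,.115,85),(P,.0055,85),(P,.115,85))
c=capture('top')
for b in billets(c): print(np.round(b,3),tray(b).round(1))
c=capture('wrist'); save(c,'w6.png',1.2)
```

```text
pos [0.5854 0.1626 0.1139] tray [-16.3 123.1] head 85.1 down [-0.001 -0.001] F [-0.3 -0.2 -0.8] w 47.7 t 14.6 j7 -0.61
turn z 0.1 shift -0.1 0.3 -1.1
turn z 0.0 shift 0.0 0.0 109.5
turn z 0.0 shift 0.0 0.0 -109.5
[ 0.428 -0.055  3.844 46.584 28.667] [-153.8 -107.9]
[ 0.48   0.323 64.271 46.198 29.718] [-135.2  273.2]
[  0.579   0.336 -32.93   34.801  29.063] [-37.8 294.9]
[ 0.61  -0.299 44.091 45.444 29.209] [  49.6 -334.7]
```

View pics/w6.png

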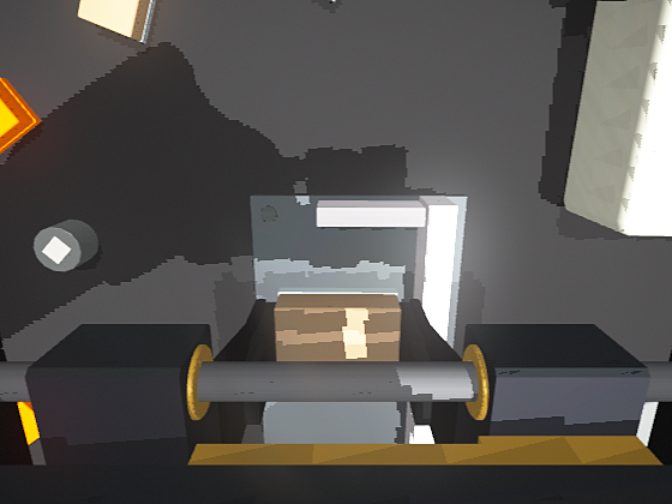

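The wrist view shows the billet held level at (335,330). The end stop's face edge runs from (317,227) to (425,227), which I use to refine the tray pose.

Run:
```python
from h import *
c=capture('wrist')
for u,v,z,n in [(317,227,.03,'x-30 y140'),(425,227,.03,'x35 y140'),(317,201,.03,'x-30 y~150'),(252,196,.006,'plate corner x-74 y155')]: 
    p=ray(c,(u/1.2,v/1.2),z); print(n,p.round(4),tray(p).round(1))
```

```text
x-30 y140 [0.5753 0.1794 0.03  ] [-27.9 138.9]
x35 y140 [0.6401 0.1736 0.03  ] [ 37.2 139. ]
x-30 y~150 [0.5769 0.1951 0.03  ] [-27.7 154.8]
plate corner x-74 y155 [0.534  0.1976 0.006 ] [-70.6 153.4]
```

>>> servo_tool([
  [[1,0,0,37,0,0,0],[1,0,0,35,0,0,0],[1,0,0,22,0,0,0],[1,0,0,8,0,0,0],[1,0,0,4,0,0,0],[1,0,0,0,0,0,0],[1,0,0,0,0,0,0]],
])

```text
time_s: 15.32
tcp_pos: [0.5867, 0.1637, 0.0102]
orientation: [0.737, 0.675, 0.001, 0.0]
force: [-0.0, -0.4, 0.1]
gripper_width: 0.551
```

```bash
sed -i 's/O=np.array(\[.5907,.0385\])/O=np.array([.5928,.0373])/' h.py
```

>>> servo_tool([
  [[1,0,0,2,0,0,0],[1,0,0,0,0,0,0],[1,0,0,0,0,0,0]],
])

```text
time_s: 15.57
tcp_pos: [0.5862, 0.1637, 0.0075]
orientation: [0.737, 0.675, 0.001, 0.0]
force: [-1.0, 0.7, -0.4]
gripper_width: 0.547
```

>>> servo_tool([
  [[0.31,0,0,0,0,0,0],[0.31,0,0,0,0,0,0],[0.31,0,0,0,0,0,0],[0.31,0,0,0,0,0,0],[0.31,0,0,-10,0,0,0],[0.31,0,0,-30,0,0,0]],
])

```text
time_s: 16.07
tcp_pos: [0.5828, 0.1625, 0.0436]
orientation: [0.737, 0.676, -0.003, -0.002]
force: [-0.0, -0.0, -0.5]
gripper_width: 0.69
```

>>> servo_tool([
  [[1,0,-11,0,0,0,0],[1,0,-30,0,0,0,0],[1,0,-10,0,0,0,0],[1,0,0,0,0,0,0],[1,0,0,0,0,0,0],[1,0,0,0,0,0,0],[1,0,0,0,0,0,0],[1,0,0,0,0,0,0],[1,0,0,0,0,0,0]],
])

```text
time_s: 16.82
tcp_pos: [0.5352, 0.168, 0.0465]
orientation: [0.738, 0.675, 0.0, -0.0]
force: [-0.1, 0.3, 0.0]
gripper_width: 0.093
```

Run:
```python
from h import *
P=T(-68,124)
chain((P,.0455,85))
c=capture('wrist'); save(c,'w7.png',1.)
print([ (np.round(b,3),tray(b).round(1)) for b in billets(c)])
```

```text
pos [0.5352 0.168  0.0465] tray [-68.9 125. ] head 85.0 down [-0.  0.] F [-0.1  0.3  0. ] w 8.1 t 16.8 j7 -0.67
turn z -0.0 shift -1.0 0.9 1.0
[(array([ 0.587,  0.16 , -5.072, 48.279, 29.826]), array([-16.8, 122. ]))]
```

View pics/w7.png

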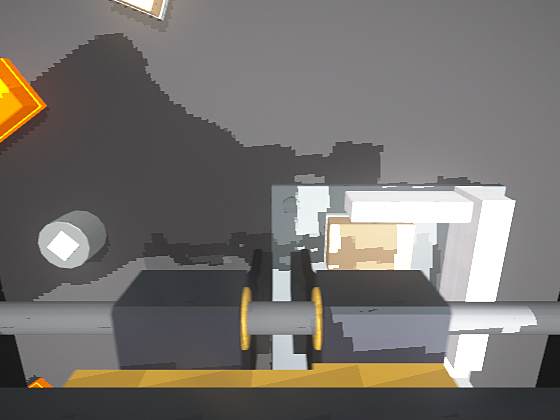

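The billet sits straight on the plate at (370,243), close to the stop. I push it to the fence with shut fingers.

>>> servo_tool([
  [[1,-1,1,25,0,0,0],[1,0,0,15,0,0,0],[1,0,6,0,0,0,0],[1,0,8,0,0,0,0],[1,0,8,0,0,0,0],[1,0,6,0,0,0,0],[1,0,5,0,0,0,0],[1,0,4,0,0,0,0],[1,0,2,0,0,0,0],[1,0,1,0,0,0,0],[1,0,1,0,0,0,0]],
])

```text
time_s: 17.78
tcp_pos: [0.5765, 0.1634, 0.0067]
orientation: [0.737, 0.676, -0.0, -0.0]
force: [-0.5, 1.6, 1.1]
gripper_width: 0.006
```

>>> servo_tool([
  [[1,0,0,0,0,0,0],[1,0,1,0,0,0,0],[1,0,0,0,0,0,0]],
])

```text
time_s: 18.03
tcp_pos: [0.5776, 0.1633, 0.0066]
orientation: [0.737, 0.675, -0.0, 0.0]
force: [-0.6, 0.7, 0.2]
gripper_width: 0.004
```

Run:
```python
from h import *
P=T(-27,124)
chain((P,.006,85))
c=capture('wrist')
print([ (np.round(b,3),tray(b).round(1)) for b in billets(c)])
```

```text
pos [0.5776 0.1633 0.0066] tray [-26.4 124.1] head 85.0 down [ 0. -0.] F [-0.6  0.7  0.2] w 0.4 t 18.0 j7 -0.67
turn z -0.0 shift -0.1 -0.6 0.6
[]
```

>>> servo_tool([
  [[1,0,2,0,0,0,0],[1,0,0,0,0,0,0]],
])

```text
time_s: 18.25
tcp_pos: [0.5799, 0.163, 0.0067]
orientation: [0.737, 0.675, 0.0, 0.0]
force: [0.7, -0.1, 0.6]
gripper_width: 0.006
```

>>> servo_tool([
  [[1,0,2,0,0,0,0],[1,0,0,0,0,0,0]],
])

```text
time_s: 18.42
tcp_pos: [0.5808, 0.1631, 0.0064]
orientation: [0.737, 0.676, -0.001, -0.001]
force: [-4.3, 0.9, 2.8]
gripper_width: 0.006
```

>>> servo_tool([
  [[1,0,2,0,0,0,0],[1,0,0,0,0,0,0]],
])

```text
time_s: 18.58
tcp_pos: [0.5808, 0.1632, 0.0062]
orientation: [0.737, 0.676, -0.002, -0.001]
force: [-11.6, 1.0, 8.5]
gripper_width: -0.001
```

Run:
```python
from h import *
chain()
c=capture('wrist');save(c,'w8.png',1.)
```

```text
pos [0.5808 0.1632 0.0062] tray [-23.1 124.3] head 85.0 down [-0.005 -0.001] F [-11.6   1.    8.5] w -0.1 t 18.6 j7 -0.67
```

View pics/w8.png

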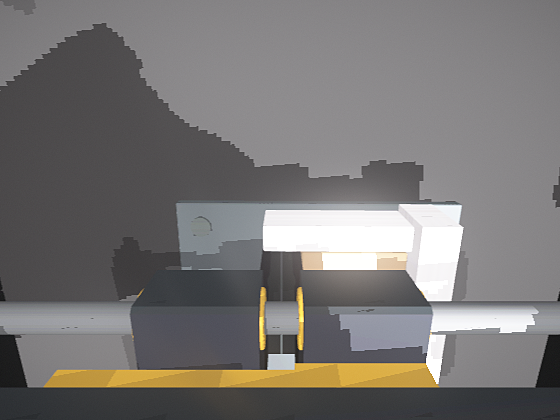

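Contact with the fence at tool x ≈ -23 (tray), about 12 N. Now the next billet, at (0.585, 0.332).

Run:
```python
from h import *
Q=T(-35,124);P=(.585,.332)
chain((Q,.006,85),(Q,.115,85),(P,.115,57),(P,-.0015,57),(P,.115,57))
```

```text
pos [0.5808 0.1632 0.0062] tray [-23.1 124.3] head 85.0 down [-0.005 -0.001] F [-11.4   0.6   8.4] w 0.6 t 18.6 j7 -0.67
turn z 0.0 shift -0.3 -11.9 0.2
turn z 0.0 shift 0.0 0.0 -109.0
turn z 28.0 shift 149.7 -78.1 -0.0
turn z 0.0 shift 0.0 0.0 116.5
turn z 0.0 shift 0.0 0.0 -116.5
```

>>> servo_tool([
  [[1,0,-12,0,0,0,0],[0.6,0,0,-30,0,0,0],[0,0,0,-39,0,0,7],[0,0,0,-40,0,0,7],[0,0,0,0,0,0,7],[0,0,0,0,0,0,7],[0,30,-15.6,0,0,0,0],[0,30,-15.6,0,0,0,0],[0,30,-15.6,0,0,0,0],[0,30,-15.6,0,0,0,0],[0,30,-15.6,0,0,0,0],[0,0,0,0,0,0,0]],
])

```text
time_s: 19.63
tcp_pos: [0.5858, 0.3406, 0.1157]
orientation: [0.877, 0.48, 0.001, -0.002]
force: [-1.3, 0.7, 0.2]
gripper_width: 0.757
```

>>> servo_tool([
  [[0,0,0,0,0,0,0],[0,0,0,0,0,0,0],[0,0,0,0,0,0,0]],
])

```text
time_s: 19.88
tcp_pos: [0.5886, 0.3305, 0.1155]
orientation: [0.879, 0.476, -0.0, 0.0]
force: [0.1, -0.2, 0.1]
gripper_width: 0.965
```

```bash
cat >> h.py <<'E'
def look(near=None):
    c=capture('wrist'); bs=billets(c)
    for b in bs: print('wrist',np.round(b,3),'head',round(b[2]+90,1),'tray',tray(b).round(1))
    c=capture('top')
    for b in billets(c): print('top  ',np.round(b,3),'head',round(b[2]+90,1),'tray',tray(b).round(1))
E
python3 - <<'E'
from h import *
P=(.585,.332)
chain((P,.115,57),(P,-.0015,57)); look()
E
```

```text
pos [0.5886 0.3305 0.1155] tray [-30.2 291.7] head 56.9 down [ 0.    -0.001] F [ 0.1 -0.2  0.1] w 83.9 t 19.9 j7 -1.34
turn z -0.1 shift -0.7 -3.8 0.5
turn z 0.0 shift 0.0 0.0 116.5
wrist [ 0.597  0.155 84.265 26.54  15.217] head 174.3 tray [ -5.9 118. ]
wrist [ 0.575  0.336 56.846 28.193 25.192] head 146.8 tray [-44.3 295.7]
top   [ 0.429 -0.056 -0.499 45.109 29.139] head 89.5 tray [-154.9 -107.6]
top   [ 0.428  0.054 49.662 46.71  28.491] head 139.7 tray [-165.7    2.4]
top   [ 0.581  0.335 45.051 29.349 17.068] head 135.1 tray [-38.4 295. ]
top   [ 0.615  0.163 -5.47  44.849 28.683] head 84.5 tray [ 10.6 126.9]
top   [ 0.61  -0.299 44.091 45.444 29.209] head 134.1 tray [  47.4 -333.7]
```

>>> servo_tool([
  [[0,-0.5,-3.5,35,0,0,0],[0,0,0,38,0,0,0],[0,0,0,28,0,0,0],[0,0,0,12,0,0,0],[0,0,0,4,0,0,0],[1,0,0,0,0,0,0],[1,0,0,0,0,0,0],[1,0,0,0,0,0,0],[1,0,0,0,0,0,0],[1,0,0,0,0,0,0],[1,0,0,0,0,0,0],[1,0,0,0,0,0,0]],
], newtons=30)

```text
time_s: 20.98
tcp_pos: [0.5849, 0.3337, -0.0009]
orientation: [0.879, 0.477, 0.0, 0.0]
force: [0.1, -0.7, 0.1]
gripper_width: 0.558
```

>>> servo_tool([
  [[1,0,0,0,0,0,0],[1,0,0,0,0,0,0],[1,0,0,0,0,0,0],[1,0,0,0,0,0,0],[1,0,0,-17,0,0,0],[1,0,0,-35,0,0,0],[1,0,0,-40,0,0,0],[1,0,0,-25,0,0,0],[1,0,0,0,0,0,0]],
])

```text
time_s: 21.73
tcp_pos: [0.5871, 0.3358, 0.122]
orientation: [0.879, 0.477, 0.004, -0.0]
force: [0.2, 0.0, 0.1]
gripper_width: 0.553
```

Run:
```python
from h import *
P=T(-18,88)
chain((P,.115,85),(P,.007,85))
```

```text
pos [0.5871 0.3358 0.122 ] tray [-32.2 296.8] head 57.0 down [0.007 0.005] F [0.2 0.  0.1] w 48.1 t 21.7 j7 -1.35
turn z -28.0 shift -208.8 13.8 7.0
turn z 0.0 shift 0.0 0.0 108.0
```

>>> servo_tool([
  [[1,0,0,0,0,0,-7],[1,0,0,0,0,0,-7],[1,0,0,0,0,0,-7],[1,0,0,0,0,0,-7],[1,-34,2.5,0,0,0,0],[1,-35,2.5,0,0,0,0],[1,-35,2.5,0,0,0,0],[1,-35,2.5,0,0,0,0],[1,-35,2.5,0,0,0,0],[1,-34,2.5,0,0,0,0],[1,0,0,0,0,0,0],[1,0,0,0,0,0,0]],
])

```text
time_s: 22.73
tcp_pos: [0.5814, 0.1219, 0.1147]
orientation: [0.739, 0.674, -0.001, 0.0]
force: [-0.2, 1.1, -1.5]
gripper_width: 0.548
```

>>> servo_tool([
  [[1,0,0,0,0,0,0]],
])

```text
time_s: 22.82
tcp_pos: [0.5812, 0.1255, 0.1151]
orientation: [0.737, 0.675, -0.0, -0.0]
force: [-0.5, 1.3, -0.1]
gripper_width: 0.547
```

Run:
```python
from h import *
P=T(-18,88)
chain((P,.115,85),(P,.007,85))
```

```text
pos [0.5812 0.1255 0.1151] tray [-19.4  86.8] head 85.0 down [-0.001  0.001] F [-0.5  1.3 -0.1] w 47.6 t 22.8 j7 -0.55
turn z -0.0 shift 1.2 1.4 0.1
turn z 0.0 shift 0.0 0.0 108.0
```

Lower, then feel towards the first billet in +y (tool +x).

>>> servo_tool([
  [[1,0,1.4,37,0,0,0],[1,0,0,37,0,0,0],[1,0,0,22,0,0,0],[1,0,0,9,0,0,0],[1,0,0,3.5,0,0,0],[1,0,0,0,0,0,0],[1,2,0,0,0,0,0],[1,2,0,0,0,0,0],[1,2,0,0,0,0,0],[1,0,0,0,0,0,0]],
])

```text
time_s: 23.65
tcp_pos: [0.5841, 0.1319, 0.0083]
orientation: [0.737, 0.676, 0.001, 0.0]
force: [0.2, 0.7, -0.8]
gripper_width: 0.547
```

>>> servo_tool([
  [[1,1.5,0,0,0,0,0],[1,0,0,0,0,0,0]],
])

```text
time_s: 23.82
tcp_pos: [0.5837, 0.1327, 0.0075]
orientation: [0.737, 0.676, 0.0, 0.0]
force: [0.3, 0.5, -0.5]
gripper_width: 0.549
```

>>> servo_tool([
  [[1,1.5,0,0,0,0,0],[1,0,0,0,0,0,0]],
])

```text
time_s: 23.98
tcp_pos: [0.5837, 0.1341, 0.0072]
orientation: [0.737, 0.675, 0.0, -0.0]
force: [0.0, -0.2, 0.2]
gripper_width: 0.545
```

Run:
```python
from h import *
P=T(-18,88)
chain((P,.115,85),(P,.007,85))
```

```text
pos [0.5837 0.1341 0.0072] tray [-17.7  95.6] head 85.0 down [0. 0.] F [ 0.  -0.2  0.2] w 47.4 t 24.0 j7 -0.63
turn z -0.0 shift -7.6 -0.3 -107.8
turn z 0.0 shift 0.0 0.0 108.0
```

>>> servo_tool([
  [[1,2,0,0,0,0,0],[1,0,0,0,0,0,0]],
])

```text
time_s: 24.15
tcp_pos: [0.5838, 0.1363, 0.0071]
orientation: [0.737, 0.676, 0.0, -0.0]
force: [-0.4, 0.1, -0.4]
gripper_width: 0.551
```

>>> servo_tool([
  [[1,2,0,0,0,0,0],[1,0,0,0,0,0,0]],
])

```text
time_s: 24.32
tcp_pos: [0.5841, 0.1375, 0.007]
orientation: [0.738, 0.675, -0.0, 0.0]
force: [0.2, -2.5, -1.5]
gripper_width: 0.544
```

Run:
```python
from h import *
chain()
look()
```

```text
pos [0.5841 0.1375 0.007 ] tray [-17.6  99. ] head 85.0 down [-0.    -0.001] F [ 0.2 -2.5 -1.5] w 47.3 t 24.3 j7 -0.64
top   [ 0.428 -0.056  3.844 45.957 27.382] head 93.8 tray [-155.6 -107.5]
top   [ 0.48   0.323 64.271 46.198 29.603] head 154.3 tray [-137.5  274.2]
top   [ 0.61  -0.299 44.091 45.444 29.209] head 134.1 tray [  47.4 -333.7]
```

>>> servo_tool([
  [[1,1.5,0,0,0,0,0],[1,0,0,0,0,0,0]],
])

```text
time_s: 24.58
tcp_pos: [0.5841, 0.1375, 0.007]
orientation: [0.738, 0.675, -0.001, 0.001]
force: [-1.1, -7.1, 1.4]
gripper_width: 0.548
```

>>> servo_tool([
  [[1,-1,0,0,0,0,0],[0.31,0,0,0,0,0,0],[0.31,0,0,0,0,0,0],[0.31,0,0,0,0,0,0],[0.31,0,0,0,0,0,0],[0.31,0,0,-10,0,0,0],[0.31,0,0,-30,0,0,0]],
])

```text
time_s: 25.17
tcp_pos: [0.5817, 0.1383, 0.0445]
orientation: [0.737, 0.676, -0.002, -0.002]
force: [-0.1, 0.3, -0.3]
gripper_width: 0.687
```

>>> servo_tool([
  [[1,-1.5,-11,0,0,0,0],[1,-1.5,-30,0,0,0,0],[1,-1,-9,0,0,0,0],[1,0,0,0,0,0,0],[1,0,0,0,0,0,0],[1,0,0,0,0,0,0],[1,0,0,0,0,0,0],[1,0,0,0,0,0,0]],
])

```text
time_s: 25.83
tcp_pos: [0.5347, 0.1389, 0.0471]
orientation: [0.738, 0.675, 0.0, -0.0]
force: [0.1, 0.3, -0.3]
gripper_width: 0.169
```

Run:
```python
from h import *
P=T(-68,95)
chain((P,.0455,85),(P,.006,85),(T(-24,95),.006,85))
look()
```

```text
pos [0.5347 0.1389 0.0471] tray [-66.9  96. ] head 85.0 down [0.    0.001] F [ 0.1  0.3 -0.3] w 14.7 t 25.8 j7 -0.62
turn z -0.0 shift -1.0 -1.1 1.6
turn z 0.0 shift 0.0 0.0 39.5
turn z 0.0 shift -0.1 44.0 -0.0
wrist [ 0.622  0.159 -5.06  36.726 29.197] head 84.9 tray [ 17.9 123.5]
top   [ 0.428 -0.055  3.844 45.957 28.453] head 93.8 tray [-155.7 -106.9]
top   [ 0.48   0.323 64.271 46.198 29.603] head 154.3 tray [-137.5  274.2]
top   [ 0.61  -0.299 44.091 45.444 29.209] head 134.1 tray [  47.4 -333.7]
```

>>> servo_tool([
  [[1,-1,0,25,0,0,0],[1,0,0,16,0,0,0],[1,0,7,0,0,0,0],[1,0,8,0,0,0,0],[1,0,8,0,0,0,0],[1,0,6,0,0,0,0],[1,0,5,0,0,0,0],[1,0,4,0,0,0,0],[1,0,3,0,0,0,0],[1,0,2,0,0,0,0],[1,0,1,0,0,0,0],[1,0,0,0,0,0,0]],
])

```text
time_s: 26.93
tcp_pos: [0.5778, 0.1339, 0.0062]
orientation: [0.737, 0.675, 0.0, 0.0]
force: [0.1, -0.4, 0.3]
gripper_width: 0.007
```

>>> servo_tool([
  [[1,0,1.5,0,0,0,0],[1,0,0,0,0,0,0]],
])

```text
time_s: 27.1
tcp_pos: [0.5781, 0.134, 0.006]
orientation: [0.737, 0.676, -0.001, -0.001]
force: [-4.3, -0.3, 4.5]
gripper_width: 0.005
```

Run:
```python
from h import *
Q=T(-35,95);P=(.48,.323)
chain((Q,.006,85),(Q,.115,85),(P,.115,154),(P,-.0015,154),(P,.115,154))
```

```text
pos [0.5781 0.134  0.006 ] tray [-23.2  95. ] head 85.0 down [-0.002 -0.   ] F [-4.3 -0.3  4.5] w 0.4 t 27.1 j7 -0.63
turn z 0.0 shift 0.0 -11.8 -0.0
turn z 0.0 shift 0.0 0.0 -109.0
turn z -69.0 shift 160.0 131.1 -0.0
turn z 0.0 shift 0.0 0.0 116.5
turn z 0.0 shift 0.0 0.0 -116.5
```

>>> servo_tool([
  [[1,0,-12,0,0,0,0],[0.6,0,0,-30,0,0,0],[0,0,0,-39,0,0,-6.9],[0,0,0,-40,0,0,-6.9],[0,0,0,0,0,0,-6.9],[0,0,0,0,0,0,-6.9],[0,0,0,0,0,0,-6.9],[0,0,0,0,0,0,-6.9],[0,0,0,0,0,0,-6.9],[0,0,0,0,0,0,-6.9],[0,0,0,0,0,0,-6.9],[0,0,0,0,0,0,-6.9]],
])

```text
time_s: 28.1
tcp_pos: [0.5674, 0.1347, 0.1152]
orientation: [0.222, 0.975, 0.0, 0.0]
force: [-0.6, 0.1, -0.0]
gripper_width: 0.756
```

>>> servo_tool([
  [[0,26.6,21.8,0,0,0,0],[0,26.6,21.8,0,0,0,0],[0,26.6,21.8,0,0,0,0],[0,26.6,21.8,0,0,0,0],[0,26.6,21.8,0,0,0,0],[0,26.6,21.8,0,0,0,0],[0,0,0,0,0,0,0],[0,0,0,0,0,0,0],[0,0,0,0,0,0,0]],
])

```text
time_s: 28.85
tcp_pos: [0.4815, 0.322, 0.115]
orientation: [0.225, 0.974, -0.0, 0.0]
force: [0.6, -0.1, -0.2]
gripper_width: 1.003
```

Run:
```python
from h import *
P=(.48,.323)
chain((P,.115,154),(P,-.0015,154)); look()
```

```text
pos [0.4815 0.322  0.115 ] tray [-136.2  273.6] head 154.0 down [ 0. -0.] F [ 0.6 -0.1 -0.2] w 87.2 t 28.9 j7 0.18
turn z -0.0 shift 1.8 0.3 0.0
turn z 0.0 shift 0.0 0.0 116.5
top   [ 0.428 -0.055  4.423 47.097 28.912] head 94.4 tray [-155.6 -106.9]
top   [ 0.428  0.054 49.662 46.71  28.167] head 139.7 tray [-165.6    2.3]
top   [ 0.614  0.15  84.588 59.931 46.911] head 174.6 tray [ 11.1 113.7]
top   [ 0.61  -0.299 44.091 45.444 29.15 ] head 134.1 tray [  47.4 -333.7]
```

The first two billets measure 59.9 mm together, so there is no gap. Grasp the third.

>>> servo_tool([
  [[0,1.5,0,35,0,0,0],[0,0,0,38,0,0,0],[0,0,0,28,0,0,0],[0,0,0,12,0,0,0],[0,0,0,3.5,0,0,0],[1,0,0,0,0,0,0],[1,0,0,0,0,0,0],[1,0,0,0,0,0,0],[1,0,0,0,0,0,0],[1,0,0,0,0,0,0],[1,0,0,0,0,0,0],[1,0,0,0,0,0,0]],
], newtons=30)

```text
time_s: 29.95
tcp_pos: [0.48, 0.3231, -0.001]
orientation: [0.225, 0.974, 0.0, 0.0]
force: [-0.2, -0.2, 0.9]
gripper_width: 0.559
```

>>> servo_tool([
  [[1,0,0,0,0,0,0],[1,0,0,0,0,0,0],[1,0,0,0,0,0,0],[1,0,0,0,0,0,0],[1,0,0,-17,0,0,0],[1,0,0,-35,0,0,0],[1,0,0,-40,0,0,0],[1,0,0,-24,0,0,0],[1,0,0,0,0,0,0],[1,0,0,0,0,0,0]],
])

```text
time_s: 30.78
tcp_pos: [0.4804, 0.3234, 0.1156]
orientation: [0.225, 0.974, 0.001, 0.001]
force: [-0.2, -0.1, -0.6]
gripper_width: 0.549
```

Run:
```python
from h import *
P=T(-18,57)
chain((P,.115,85),(P,.007,85))
```

```text
pos [0.4804 0.3234 0.1156] tray [-137.4  275. ] head 154.0 down [0.002 0.001] F [-0.2 -0.1 -0.6] w 47.8 t 30.8 j7 0.18
turn z 69.0 shift -218.2 119.0 0.6
turn z 0.0 shift 0.0 0.0 108.0
```

>>> servo_tool([
  [[1,0,0,0,0,0,6.9],[1,0,0,0,0,0,6.9],[1,0,0,0,0,0,6.9],[1,0,0,0,0,0,6.9],[1,0,0,0,0,0,6.9],[1,0,0,0,0,0,6.9],[1,0,0,0,0,0,6.9],[1,0,0,0,0,0,6.9],[1,0,0,0,0,0,6.9],[1,0,0,0,0,0,6.9]],
])

```text
time_s: 31.62
tcp_pos: [0.4789, 0.3222, 0.1125]
orientation: [0.739, 0.673, -0.002, -0.0]
force: [-0.4, 0.7, -1.7]
gripper_width: 0.551
```

>>> servo_tool([
  [[1,-31.2,17,0,0,0,0],[1,-31.2,17,0,0,0,0],[1,-31.2,17,0,0,0,0],[1,-31.2,17,0,0,0,0],[1,-31.2,17,0,0,0,0],[1,-31.2,17,0,0,0,0],[1,-31.2,17,0,0,0,0],[1,0,0,0,0,0,0],[1,0,0,0,0,0,0],[1,0,0,0,0,0,0]],
])

```text
time_s: 32.45
tcp_pos: [0.5782, 0.0952, 0.113]
orientation: [0.737, 0.675, -0.001, -0.001]
force: [-0.8, 0.5, -0.4]
gripper_width: 0.547
```

Run:
```python
from h import *
P=T(-18,57)
chain((P,.115,85),(P,.007,85))
```

```text
pos [0.5782 0.0952 0.113 ] tray [-19.7  56.4] head 85.0 down [-0.003  0.   ] F [-0.8  0.5 -0.4] w 47.6 t 32.5 j7 -0.49
turn z -0.0 shift 0.6 1.7 -2.0
turn z 0.0 shift 0.0 0.0 108.0
```

>>> servo_tool([
  [[1,0,1.5,37,0,0,0],[1,0,0,37,0,0,0],[1,0,0,22,0,0,0],[1,0,0,9,0,0,0],[1,0,0,2.5,0,0,0],[1,2,0,0,0,0,0],[1,2,0,0,0,0,0],[1,1.5,0,0,0,0,0],[1,0,0,0,0,0,0]],
])

```text
time_s: 33.2
tcp_pos: [0.582, 0.1014, 0.0084]
orientation: [0.737, 0.676, 0.001, 0.0]
force: [-0.1, 0.4, -0.6]
gripper_width: 0.548
```

>>> servo_tool([
  [[1,1.5,0,0,0,0,0],[1,0,0,0,0,0,0]],
])

```text
time_s: 33.37
tcp_pos: [0.5816, 0.1022, 0.0077]
orientation: [0.737, 0.675, 0.0, 0.0]
force: [-0.2, -0.7, -0.6]
gripper_width: 0.547
```

>>> servo_tool([
  [[1,1.5,0,0,0,0,0],[1,0,0,0,0,0,0]],
])

```text
time_s: 33.53
tcp_pos: [0.5815, 0.1037, 0.0073]
orientation: [0.737, 0.675, 0.0, 0.0]
force: [-0.4, -0.2, -0.2]
gripper_width: 0.549
```

>>> servo_tool([
  [[1,1,0,0,0,0,0],[1,0,0,0,0,0,0]],
])

```text
time_s: 33.7
tcp_pos: [0.5815, 0.1046, 0.0071]
orientation: [0.737, 0.676, 0.0, -0.0]
force: [-0.9, -0.4, -0.6]
gripper_width: 0.55
```

Run:
```python
from h import *
chain()
```

```text
pos [0.5815 0.1046 0.0071] tray [-17.2  66.1] head 85.0 down [0. 0.] F [-0.9 -0.4 -0.6] w 47.9 t 33.7 j7 -0.57
```

>>> servo_tool([
  [[1,1.5,0,0,0,0,0],[1,0,0,0,0,0,0]],
])

```text
time_s: 33.87
tcp_pos: [0.5816, 0.1051, 0.007]
orientation: [0.738, 0.675, -0.001, 0.0]
force: [-1.1, -3.4, -0.1]
gripper_width: 0.548
```

>>> servo_tool([
  [[1,1.5,0,0,0,0,0],[1,0,0,0,0,0,0]],
])

```text
time_s: 34.03
tcp_pos: [0.5816, 0.1051, 0.007]
orientation: [0.738, 0.675, -0.001, 0.001]
force: [-2.1, -7.5, 4.1]
gripper_width: 0.545
```

>>> servo_tool([
  [[1,1,0,0,0,0,0],[1,0,0,0,0,0,0]],
])

```text
time_s: 34.2
tcp_pos: [0.5816, 0.1052, 0.007]
orientation: [0.738, 0.675, -0.002, 0.001]
force: [-2.1, -10.4, 3.8]
gripper_width: 0.544
```

Run:
```python
from h import *
chain()
```

```text
pos [0.5816 0.1052 0.007 ] tray [-17.2  66.6] head 84.8 down [-0.002 -0.004] F [ -2.1 -10.4   3.8] w 47.3 t 34.2 j7 -0.57
```

>>> servo_tool([
  [[1,-2.5,0,0,0,0,0],[0.31,0,0,0,0,0,0],[0.31,0,0,0,0,0,0],[0.31,0,0,0,0,0,0],[0.31,0,0,0,0,0,0],[0.31,0,0,-10,0,0,0],[0.31,0,0,-30,0,0,0],[0.31,0,0,0,0,0,0],[1,-1.5,-11,0,0,0,0],[1,0,-30,0,0,0,0],[1,0,-9,0,0,0,0],[1,0,0,0,0,0,0]],
])

```text
time_s: 35.2
tcp_pos: [0.53, 0.1094, 0.0478]
orientation: [0.737, 0.676, -0.0, 0.0]
force: [0.0, 0.9, -0.7]
gripper_width: 0.47
```

>>> servo_tool([
  [[1,0,0,0,0,0,0],[1,0,0,0,0,0,0],[1,0,0,0,0,0,0],[1,0,0,0,0,0,0],[1,0,0,0,0,0,0],[1,0,0,0,0,0,0]],
])

```text
time_s: 35.7
tcp_pos: [0.532, 0.1088, 0.047]
orientation: [0.737, 0.675, 0.0, -0.0]
force: [-0.8, -0.2, -0.0]
gripper_width: 0.037
```

Run:
```python
from h import *
P=T(-68,65)
chain((P,.0455,85),(P,.006,85),(T(-23,65),.006,85))
```

```text
pos [0.532  0.1088 0.047 ] tray [-67.   65.8] head 85.0 down [-0.  0.] F [-0.8 -0.2 -0. ] w 3.2 t 35.7 j7 -0.55
turn z -0.0 shift -0.8 -1.0 1.5
turn z 0.0 shift 0.0 0.0 39.5
turn z 0.0 shift -0.1 45.0 -0.0
```

>>> servo_tool([
  [[1,-1,0,25,0,0,0],[1,0,0,16,0,0,0],[1,0,7,0,0,0,0],[1,0,8,0,0,0,0],[1,0,8,0,0,0,0],[1,0,6,0,0,0,0],[1,0,5,0,0,0,0],[1,0,4,0,0,0,0],[1,0,3,0,0,0,0],[1,0,2,0,0,0,0],[1,0,1.5,0,0,0,0],[1,0,0,0,0,0,0]],
])

```text
time_s: 36.7
tcp_pos: [0.5754, 0.1041, 0.006]
orientation: [0.737, 0.676, -0.001, -0.0]
force: [-3.3, 0.6, 1.4]
gripper_width: 0.007
```

>>> servo_tool([
  [[1,0,1,0,0,0,0],[1,0,0,0,0,0,0]],
])

```text
time_s: 36.87
tcp_pos: [0.5754, 0.1041, 0.0059]
orientation: [0.737, 0.676, -0.001, -0.001]
force: [-7.9, -0.1, 4.9]
gripper_width: 0.004
```

Run:
```python
from h import *
Q=T(-40,65);P=(.428,.054)
chain((Q,.006,85),(Q,.115,85),(P,.115,140),(P,-.0015,140),(P,.115,140))
```

```text
pos [0.5754 0.1041 0.0059] tray [-23.3  65. ] head 85.0 down [-0.003 -0.   ] F [-7.9 -0.1  4.9] w 0.3 t 36.9 j7 -0.57
turn z 0.0 shift 0.0 -16.7 -0.1
turn z 0.0 shift 0.0 0.0 -109.0
turn z -55.0 shift 67.0 -123.6 -0.0
turn z 0.0 shift 0.0 0.0 116.5
turn z 0.0 shift 0.0 0.0 -116.5
```

>>> servo_tool([
  [[1,0,-17,0,0,0,0],[0.6,0,0,-30,0,0,0],[0,0,0,-39,0,0,-6.9],[0,0,0,-40,0,0,-6.9],[0,0,0,0,0,0,-6.9],[0,0,0,0,0,0,-6.9],[0,0,0,0,0,0,-6.9],[0,0,0,0,0,0,-6.9],[0,0,0,0,0,0,-6.9],[0,0,0,0,0,0,-6.7],[0,17,-31,0,0,0,0],[0,17,-31,0,0,0,0]],
])

```text
time_s: 37.87
tcp_pos: [0.494, 0.0803, 0.1143]
orientation: [0.341, 0.94, 0.001, -0.001]
force: [-1.0, -0.1, 0.6]
gripper_width: 0.756
```

>>> servo_tool([
  [[0,17,-31,0,0,0,0],[0,16,-31,0,0,0,0],[0,0,0,0,0,0,0],[0,0,0,0,0,0,0],[0,0,0,0,0,0,0]],
])

```text
time_s: 38.28
tcp_pos: [0.4299, 0.0532, 0.1157]
orientation: [0.342, 0.94, 0.0, 0.001]
force: [1.0, -0.6, -0.7]
gripper_width: 0.991
```

Run:
```python
from h import *
P=(.428,.054)
chain((P,.115,140),(P,-.0015,140)); look()
```

```text
pos [0.4299 0.0532 0.1157] tray [-163.7    1.4] head 140.0 down [ 0.002 -0.001] F [ 1.  -0.6 -0.7] w 86.2 t 38.3 j7 0.65
turn z -0.0 shift 1.9 -0.6 0.7
turn z 0.0 shift 0.0 0.0 116.5
wrist [ 0.417  0.061 59.13  49.722 14.375] head 149.1 tray [-177.     7.5]
top   [ 0.428 -0.055  3.844 45.957 28.453] head 93.8 tray [-155.7 -106.9]
top   [ 0.61  -0.299 44.091 45.444 29.209] head 134.1 tray [  47.4 -333.7]
```

>>> servo_tool([
  [[0,1.5,0,35,0,0,0],[0,0,0,38,0,0,0],[0,0,0,28,0,0,0],[0,0,0,12,0,0,0],[0,0,0,3.5,0,0,0],[1,0,0,0,0,0,0],[1,0,0,0,0,0,0],[1,0,0,0,0,0,0],[1,0,0,0,0,0,0],[1,0,0,0,0,0,0],[1,0,0,0,0,0,0],[1,0,0,0,0,0,0]],
], newtons=30)

```text
time_s: 39.38
tcp_pos: [0.4281, 0.0542, -0.001]
orientation: [0.342, 0.94, -0.0, 0.0]
force: [0.5, -1.3, 0.5]
gripper_width: 0.559
```

>>> servo_tool([
  [[1,0,0,0,0,0,0],[1,0,0,0,0,0,0],[1,0,0,0,0,0,0],[1,0,0,0,0,0,0],[1,0,0,-17,0,0,0],[1,0,0,-35,0,0,0],[1,0,0,-40,0,0,0],[1,0,0,-24,0,0,0],[1,0,0,0,0,0,0],[1,0,0,0,0,0,0]],
])

```text
time_s: 40.22
tcp_pos: [0.4288, 0.0542, 0.1157]
orientation: [0.342, 0.94, 0.0, 0.002]
force: [-0.7, -0.1, -1.9]
gripper_width: 0.551
```

Run:
```python
from h import *
P=T(-18,27)
chain((P,.115,85),(P,.007,85))
```

```text
pos [0.4288 0.0542 0.1157] tray [-164.9    2.2] head 139.9 down [ 0.003 -0.001] F [-0.7 -0.1 -1.9] w 47.9 t 40.2 j7 0.65
turn z 54.9 shift 24.5 146.9 0.7
turn z 0.0 shift 0.0 0.0 108.0
```

>>> servo_tool([
  [[1,0,0,0,0,0,6.9],[1,0,0,0,0,0,6.9],[1,0,0,0,0,0,6.9],[1,0,0,0,0,0,6.9],[1,0,0,0,0,0,6.9],[1,0,0,0,0,0,6.9],[1,0,0,0,0,0,6.8],[1,0,0,0,0,0,6.8],[1,6,36.7,0,0,0,0],[1,6,36.7,0,0,0,0],[1,6,36.7,0,0,0,0],[1,6.5,36.8,0,0,0,0]],
])

```text
time_s: 41.22
tcp_pos: [0.577, 0.0655, 0.1122]
orientation: [0.738, 0.675, -0.001, -0.001]
force: [0.3, -0.3, -0.2]
gripper_width: 0.544
```

>>> servo_tool([
  [[1,0,0,0,0,0,0],[1,0,0,0,0,0,0],[1,0,0,0,0,0,0]],
])

```text
time_s: 41.47
tcp_pos: [0.5748, 0.0665, 0.1127]
orientation: [0.737, 0.676, -0.001, -0.002]
force: [-1.0, 0.1, -0.1]
gripper_width: 0.548
```

Run:
```python
from h import *
P=T(-18,27)
chain((P,.115,85),(P,.007,85))
```

```text
pos [0.5748 0.0665 0.1127] tray [-20.5  27.5] head 85.0 down [-0.004  0.001] F [-1.   0.1 -0.1] w 47.7 t 41.5 j7 -0.5
turn z 0.0 shift -0.5 2.5 -2.3
turn z 0.0 shift 0.0 0.0 108.0
```

>>> servo_tool([
  [[1,0,1.5,37,0,0,0],[1,0,0,37,0,0,0],[1,0,0,22,0,0,0],[1,0,0,9,0,0,0],[1,0,0,2.5,0,0,0],[1,2,0,0,0,0,0],[1,2,0,0,0,0,0],[1,1.5,0,0,0,0,0],[1,0,0,0,0,0,0]],
])

```text
time_s: 42.22
tcp_pos: [0.5792, 0.0721, 0.0087]
orientation: [0.737, 0.676, 0.001, 0.001]
force: [-0.8, 0.3, -1.6]
gripper_width: 0.552
```

>>> servo_tool([
  [[1,1.5,0,0,0,0,0],[1,0,0,0,0,0,0]],
])

```text
time_s: 42.38
tcp_pos: [0.5788, 0.0731, 0.0077]
orientation: [0.737, 0.676, 0.0, 0.0]
force: [-0.1, 0.1, -0.8]
gripper_width: 0.548
```

>>> servo_tool([
  [[1,1.5,0,0,0,0,0],[1,0,0,0,0,0,0]],
])

```text
time_s: 42.55
tcp_pos: [0.5787, 0.0746, 0.0073]
orientation: [0.737, 0.676, 0.0, -0.0]
force: [-0.9, -0.5, -1.4]
gripper_width: 0.547
```

>>> servo_tool([
  [[1,1.5,0,0,0,0,0],[1,0,0,0,0,0,0]],
])

```text
time_s: 42.72
tcp_pos: [0.5786, 0.075, 0.0071]
orientation: [0.738, 0.675, -0.001, 0.0]
force: [0.5, -3.1, 1.4]
gripper_width: 0.547
```

Run:
```python
from h import *
chain()
```

```text
pos [0.5786 0.075  0.0071] tray [-17.5  36.3] head 84.9 down [-0.    -0.001] F [ 0.5 -3.1  1.4] w 47.5 t 42.7 j7 -0.6
```

>>> servo_tool([
  [[1,1.5,0,0,0,0,0],[1,0,0,0,0,0,0]],
])

```text
time_s: 42.88
tcp_pos: [0.5786, 0.075, 0.007]
orientation: [0.738, 0.675, -0.001, 0.001]
force: [-2.2, -7.5, 2.9]
gripper_width: 0.549
```

>>> servo_tool([
  [[1,-2,0,0,0,0,0],[0.31,0,0,0,0,0,0],[0.31,0,0,0,0,0,0],[0.31,0,0,0,0,0,0],[0.31,0,0,0,0,0,0],[0.31,0,0,-10,0,0,0],[0.31,0,0,-30,0,0,0],[0.31,0,0,0,0,0,0],[1,-1.5,-11,0,0,0,0],[1,0,-30,0,0,0,0],[1,0,-9,0,0,0,0],[1,0,0,0,0,0,0]],
])

```text
time_s: 43.88
tcp_pos: [0.527, 0.0786, 0.0477]
orientation: [0.737, 0.676, -0.0, 0.0]
force: [0.2, 0.2, 0.3]
gripper_width: 0.476
```

>>> servo_tool([
  [[1,0,0,0,0,0,0],[1,0,0,0,0,0,0],[1,0,0,0,0,0,0],[1,0,0,0,0,0,0],[1,0,0,0,0,0,0],[1,0,0,0,0,0,0]],
])

```text
time_s: 44.38
tcp_pos: [0.5289, 0.0782, 0.047]
orientation: [0.737, 0.675, 0.0, -0.0]
force: [0.2, -0.3, -0.8]
gripper_width: 0.038
```

Run:
```python
from h import *
P=T(-68,35)
chain((P,.0455,85),(P,.006,85),(T(-22,35),.006,85)); look()
```

```text
pos [0.5289 0.0782 0.047 ] tray [-67.3  35.1] head 85.0 down [-0.  0.] F [ 0.2 -0.3 -0.8] w 3.3 t 44.4 j7 -0.56
turn z -0.0 shift -0.1 -0.7 1.5
turn z 0.0 shift 0.0 0.0 39.5
turn z 0.0 shift -0.1 46.0 -0.0
wrist [ 0.617  0.099 -5.036 36.064 28.524] head 85.0 tray [18.4 63.5]
wrist [ 0.613  0.131 -5.036 46.628 28.653] head 85.0 tray [12.3 94.9]
wrist [ 0.616  0.161 -5.028 46.429 28.944] head 85.0 tray [ 12.3 125.7]
top   [ 0.466 -0.059  8.513 46.887 27.235] head 98.5 tray [-118.1 -107. ]
top   [ 0.61  -0.299 44.091 45.444 29.209] head 134.1 tray [  47.4 -333.7]
```

Billets 1 to 3 sit straight at tray y 125.7, 94.9 and 63.5. The billet at (0.428,-0.055) has meanwhile been knocked to (0.466,-0.059), heading 98.5. I push the fourth home.

>>> servo_tool([
  [[1,0,0,25,0,0,0],[1,0,0,16,0,0,0],[1,0,7,0,0,0,0],[1,0,8,0,0,0,0],[1,0,8,0,0,0,0],[1,0,6,0,0,0,0],[1,0,5,0,0,0,0],[1,0,4,0,0,0,0],[1,0,3,0,0,0,0],[1,0,2,0,0,0,0],[1,0,1.5,0,0,0,0],[1,0,0,0,0,0,0]],
])

```text
time_s: 45.48
tcp_pos: [0.5726, 0.0744, 0.0061]
orientation: [0.737, 0.676, -0.0, -0.0]
force: [-2.6, 0.5, 1.2]
gripper_width: 0.005
```

>>> servo_tool([
  [[1,0,1.5,0,0,0,0],[1,0,0,0,0,0,0]],
])

```text
time_s: 45.65
tcp_pos: [0.5727, 0.0744, 0.0058]
orientation: [0.737, 0.676, -0.001, -0.001]
force: [-8.1, -0.1, 5.8]
gripper_width: 0.005
```

Run:
```python
from h import *
Q=T(-40,35);P=(.466,-.059)
chain((Q,.006,85),(Q,.115,85),(P,.115,98.5),(P,-.0015,98.5),(P,.115,98.5))
```

```text
pos [0.5727 0.0744 0.0058] tray [-23.3  35.1] head 85.0 down [-0.003 -0.001] F [-8.1 -0.1  5.8] w 0.4 t 45.6 j7 -0.59
turn z 0.0 shift -0.1 -16.7 -0.2
turn z 0.0 shift 0.0 0.0 -109.0
turn z -13.5 shift -119.9 -109.0 -0.0
turn z -0.0 shift 0.0 0.0 116.5
turn z -0.0 shift 0.0 0.0 -116.5
```

>>> servo_tool([
  [[1,0,-17,0,0,0,0],[0.6,0,0,-30,0,0,0],[0,0,0,-39,0,0,-6.8],[0,0,0,-40,0,0,-6.7],[0,-24,-21.8,0,0,0,0],[0,-24,-21.8,0,0,0,0],[0,-24,-21.8,0,0,0,0],[0,-24,-21.8,0,0,0,0],[0,-24,-21.8,0,0,0,0],[0,0,0,0,0,0,0],[0,0,0,0,0,0,0],[0,0,0,0,0,0,0]],
])

```text
time_s: 46.65
tcp_pos: [0.4679, -0.0591, 0.1155]
orientation: [0.653, 0.757, 0.0, 0.001]
force: [-0.1, 0.8, 0.3]
gripper_width: 0.756
```

>>> servo_tool([
  [[0,0,0,0,0,0,0],[0,0,0,0,0,0,0],[0,0,0,0,0,0,0]],
])

```text
time_s: 46.9
tcp_pos: [0.4679, -0.0581, 0.1151]
orientation: [0.652, 0.758, 0.0, -0.0]
force: [-0.1, 0.3, 0.2]
gripper_width: 0.959
```

Run:
```python
from h import *
P=(.466,-.059)
chain((P,.115,98.5),(P,-.0015,98.5)); look()
```

```text
pos [ 0.4679 -0.0581  0.1151] tray [-115.9 -106.1] head 98.6 down [0.    0.001] F [-0.1  0.3  0.2] w 83.4 t 46.9 j7 0.1
turn z 0.1 shift -0.6 -2.0 0.1
turn z -0.0 shift 0.0 0.0 116.5
wrist [ 0.61   0.073 -5.058 48.671 29.959] head 84.9 tray [14.  37.1]
wrist [ 0.612  0.099 -5.106 47.153 20.439] head 84.9 tray [13.4 63.3]
top   [ 0.61  -0.299 44.091 45.444 29.15 ] head 134.1 tray [  47.4 -333.7]
```

>>> servo_tool([
  [[0,-0.5,-2,35,0,0,0],[0,0,0,38,0,0,0],[0,0,0,28,0,0,0],[0,0,0,12,0,0,0],[0,0,0,3.5,0,0,0],[1,0,0,0,0,0,0],[1,0,0,0,0,0,0],[1,0,0,0,0,0,0],[1,0,0,0,0,0,0],[1,0,0,0,0,0,0],[1,0,0,0,0,0,0],[1,0,0,0,0,0,0]],
], newtons=30)

```text
time_s: 48.0
tcp_pos: [0.4657, -0.06, -0.0013]
orientation: [0.653, 0.757, 0.0, 0.0]
force: [0.9, 0.0, 1.1]
gripper_width: 0.552
```

>>> servo_tool([
  [[1,0,0,0,0,0,0],[1,0,0,0,0,0,0],[1,0,0,0,0,0,0],[1,0,0,0,0,0,0],[1,0,0,-17,0,0,0],[1,0,0,-35,0,0,0],[1,0,0,-40,0,0,0],[1,0,0,-24,0,0,0],[1,0,0,0,0,0,0],[1,0,0,0,0,0,0]],
])

```text
time_s: 48.83
tcp_pos: [0.4663, -0.0603, 0.1157]
orientation: [0.653, 0.757, 0.0, 0.001]
force: [-0.2, -0.5, -1.8]
gripper_width: 0.553
```

Run:
```python
from h import *
P=T(-18,-3)
chain((P,.115,85),(P,.007,85))
```

```text
pos [ 0.4663 -0.0603  0.1157] tray [-117.3 -108.5] head 98.5 down [ 0.002 -0.001] F [-0.2 -0.5 -1.8] w 48.1 t 48.8 j7 0.1
turn z 13.5 shift 105.3 99.5 0.7
turn z 0.0 shift 0.0 0.0 108.0
```

>>> servo_tool([
  [[1,0,0,0,0,0,6.8],[1,0,0,0,0,0,6.7],[1,21,19.8,0,0,0,0],[1,21,19.8,0,0,0,0],[1,21,19.8,0,0,0,0],[1,21,19.8,0,0,0,0],[1,21,19.8,0,0,0,0],[1,0,0,0,0,0,0],[1,0,0,0,0,0,0],[1,0,0,0,0,0,0]],
])

```text
time_s: 49.67
tcp_pos: [0.5721, 0.0359, 0.1129]
orientation: [0.737, 0.676, -0.001, -0.001]
force: [-1.2, 0.2, -1.2]
gripper_width: 0.555
```

Run:
```python
from h import *
P=T(-18,-3)
chain((P,.115,85),(P,.007,85))
```

```text
pos [0.5721 0.0359 0.1129] tray [-20.4  -3.3] head 85.0 down [-0.003  0.   ] F [-1.2  0.2 -1.2] w 48.2 t 49.7 j7 -0.46
turn z 0.0 shift 0.3 2.4 -2.1
turn z 0.0 shift 0.0 0.0 108.0
```

>>> servo_tool([
  [[1,0,1.5,37,0,0,0],[1,0,0,37,0,0,0],[1,0,0,22,0,0,0],[1,0,0,9,0,0,0],[1,0,0,2.5,0,0,0],[1,2,0,0,0,0,0],[1,2,0,0,0,0,0],[1,1.5,0,0,0,0,0],[1,0,0,0,0,0,0]],
])

```text
time_s: 50.42
tcp_pos: [0.5763, 0.042, 0.0086]
orientation: [0.737, 0.676, 0.001, 0.001]
force: [-0.5, -0.0, -1.1]
gripper_width: 0.557
```

>>> servo_tool([
  [[1,1.5,0,0,0,0,0],[1,0,0,0,0,0,0]],
])

```text
time_s: 50.58
tcp_pos: [0.5759, 0.0432, 0.0077]
orientation: [0.737, 0.676, 0.0, 0.0]
force: [0.8, 0.1, -1.4]
gripper_width: 0.554
```

>>> servo_tool([
  [[1,1.5,0,0,0,0,0],[1,0,0,0,0,0,0]],
])

```text
time_s: 50.75
tcp_pos: [0.5757, 0.0444, 0.0073]
orientation: [0.737, 0.675, 0.0, 0.0]
force: [-0.3, -0.6, -0.5]
gripper_width: 0.554
```

>>> servo_tool([
  [[1,1.5,0,0,0,0,0],[1,0,0,0,0,0,0]],
])

```text
time_s: 50.92
tcp_pos: [0.5757, 0.0446, 0.0071]
orientation: [0.738, 0.675, -0.001, 0.0]
force: [-1.2, -4.9, 1.6]
gripper_width: 0.558
```

Run:
```python
from h import *
chain()
```

```text
pos [0.5757 0.0446 0.0071] tray [-17.6   5.7] head 84.9 down [-0.    -0.002] F [-1.2 -4.9  1.6] w 48.5 t 50.9 j7 -0.57
```

>>> servo_tool([
  [[1,1,0,0,0,0,0],[1,-2,0,0,0,0,0],[0.31,0,0,0,0,0,0],[0.31,0,0,0,0,0,0],[0.31,0,0,0,0,0,0],[0.31,0,0,0,0,0,0],[0.31,0,0,-10,0,0,0],[0.31,0,0,-30,0,0,0],[0.31,0,0,0,0,0,0],[1,-1,-11,0,0,0,0],[1,0,-30,0,0,0,0],[1,0,-9,0,0,0,0]],
])

```text
time_s: 51.92
tcp_pos: [0.5231, 0.0491, 0.0474]
orientation: [0.737, 0.676, -0.001, -0.0]
force: [-0.7, 0.2, 1.0]
gripper_width: 0.545
```

>>> servo_tool([
  [[1,0,0,0,0,0,0],[1,0,0,0,0,0,0],[1,0,0,0,0,0,0],[1,0,0,0,0,0,0],[1,0,0,0,0,0,0],[1,0,0,0,0,0,0],[1,0,0,0,0,0,0]],
])

```text
time_s: 52.5
tcp_pos: [0.526, 0.0484, 0.047]
orientation: [0.737, 0.675, 0.0, -0.0]
force: [0.8, 1.0, -0.8]
gripper_width: 0.038
```

Run:
```python
from h import *
P=T(-68,5)
chain((P,.0455,85),(P,.006,85),(T(-22,5),.006,85)); look()
```

```text
pos [0.526  0.0484 0.047 ] tray [-67.5   5.1] head 85.0 down [-0.  0.] F [ 0.8  1.  -0.8] w 3.3 t 52.5 j7 -0.52
turn z -0.0 shift -0.1 -0.5 1.5
turn z 0.0 shift 0.0 0.0 39.5
turn z 0.0 shift -0.1 46.0 -0.0
wrist [ 0.614  0.069 -5.938 36.888 29.158] head 84.1 tray [18.1 33.4]
wrist [ 0.611  0.1   -5.025 47.593 29.212] head 85.0 tray [12.7 64.6]
wrist [ 0.614  0.131 -5.017 46.642 28.945] head 85.0 tray [12.3 95.7]
wrist [ 0.616  0.157 -5.016 46.511 18.199] head 85.0 tray [ 12.4 121.5]
top   [ 0.61  -0.299 44.091 45.444 29.209] head 134.1 tray [  47.4 -333.7]
```

>>> servo_tool([
  [[1,0,0,25,0,0,0],[1,0,0,16,0,0,0],[1,0,7,0,0,0,0],[1,0,8,0,0,0,0],[1,0,8,0,0,0,0],[1,0,6,0,0,0,0],[1,0,5,0,0,0,0],[1,0,4,0,0,0,0],[1,0,3,0,0,0,0],[1,0,2,0,0,0,0],[1,0,1.5,0,0,0,0],[1,0,0,0,0,0,0]],
])

```text
time_s: 53.6
tcp_pos: [0.5699, 0.0444, 0.0061]
orientation: [0.737, 0.676, -0.0, -0.0]
force: [-2.3, 0.0, 0.1]
gripper_width: 0.006
```

>>> servo_tool([
  [[1,0,1.5,0,0,0,0],[1,0,0,0,0,0,0]],
])

```text
time_s: 53.77
tcp_pos: [0.5699, 0.0444, 0.0058]
orientation: [0.737, 0.676, -0.001, -0.001]
force: [-7.8, 1.2, 4.6]
gripper_width: 0.006
```

Run:
```python
from h import *
Q=T(-40,5);P=(.610,-.299)
chain((Q,.006,85),(Q,.125,85),(P,.125,134),(P,-.0015,134),(P,.125,134))
```

```text
pos [0.5699 0.0444 0.0058] tray [-23.4   5.1] head 85.0 down [-0.003 -0.   ] F [-7.8  1.2  4.6] w 0.5 t 53.8 j7 -0.56
turn z 0.0 shift -0.0 -16.6 -0.2
turn z 0.0 shift 0.0 0.0 -119.0
turn z -49.0 shift -287.4 -198.8 -0.0
turn z 0.0 shift 0.0 0.0 126.5
turn z 0.0 shift 0.0 0.0 -126.5
```

>>> servo_tool([
  [[1,0,-17,0,0,0,0],[0.6,0,0,-30,0,0,0],[0,0,0,-39,0,0,-7],[0,0,0,-40,0,0,-7],[0,0,0,-10,0,0,-7],[0,0,0,0,0,0,-7],[0,0,0,0,0,0,-7],[0,0,0,0,0,0,-7],[0,0,0,0,0,0,-7]],
])

```text
time_s: 54.52
tcp_pos: [0.5548, 0.0455, 0.1254]
orientation: [0.388, 0.922, -0.0, 0.001]
force: [0.6, -1.2, 0.5]
gripper_width: 0.532
```

>>> servo_tool([
  [[0,-28.7,-19.9,0,0,0,0],[0,-28.7,-19.9,0,0,0,0],[0,-28.7,-19.9,0,0,0,0],[0,-28.7,-19.9,0,0,0,0],[0,-28.7,-19.9,0,0,0,0],[0,-28.7,-19.9,0,0,0,0],[0,-28.7,-19.9,0,0,0,0],[0,-28.7,-19.9,0,0,0,0],[0,-28.7,-19.9,0,0,0,0],[0,-28.7,-19.9,0,0,0,0],[0,0,0,0,0,0,0],[0,0,0,0,0,0,0]],
])

```text
time_s: 55.52
tcp_pos: [0.6102, -0.302, 0.1243]
orientation: [0.393, 0.92, -0.0, -0.0]
force: [0.0, 1.4, -0.1]
gripper_width: 0.999
```

Run:
```python
from h import *
P=(.610,-.299)
chain((P,.115,134),(P,-.0015,134)); look()
```

```text
pos [ 0.6102 -0.302   0.1243] tray [  47.5 -336.4] head 133.7 down [-0.  0.] F [ 0.   1.4 -0.1] w 86.9 t 55.5 j7 0.85
turn z -0.3 shift 2.3 1.9 9.3
turn z 0.0 shift 0.0 0.0 116.5
top   [ 0.61  -0.299 44.233 45.442 28.919] head 134.2 tray [  47.3 -333.6]
```

>>> servo_tool([
  [[0,2,1.5,37,0,0,0],[0,0,0,40,0,0,0],[0,0,0,33,0,0,0],[0,0,0,12,0,0,0],[0,0,0,4,0,0,0],[1,0,0,0,0,0,0],[1,0,0,0,0,0,0],[1,0,0,0,0,0,0],[1,0,0,0,0,0,0],[1,0,0,0,0,0,0],[1,0,0,0,0,0,0],[1,0,0,0,0,0,0]],
], newtons=30)

```text
time_s: 56.62
tcp_pos: [0.6105, -0.297, -0.0004]
orientation: [0.391, 0.92, -0.0, 0.0]
force: [-0.7, -1.1, 1.2]
gripper_width: 0.551
```

>>> servo_tool([
  [[1,0,0,0,0,0,0],[1,0,0,0,0,0,0],[1,0,0,0,0,0,0],[1,0,0,0,0,0,0],[1,0,0,-17,0,0,0],[1,0,0,-35,0,0,0],[1,0,0,-40,0,0,0],[1,0,0,-34,0,0,0],[1,0,0,0,0,0,0],[1,0,0,0,0,0,0]],
])

```text
time_s: 57.45
tcp_pos: [0.6119, -0.2964, 0.1283]
orientation: [0.391, 0.921, 0.0, 0.002]
force: [0.2, 0.1, -3.0]
gripper_width: 0.549
```

Run:
```python
from h import *
P=T(-18,-33)
chain((P,.125,85),(P,.007,85)); c=capture('top')
for d in spot_point(c,'knob')+spot_point(c,'blade'): print(np.round(d['position'],4),tray(d['position']).round(1),round(d['confidence'],2))
```

```text
pos [ 0.6119 -0.2964  0.1283] tray [  48.7 -330.7] head 134.0 down [ 0.004 -0.002] F [ 0.2  0.1 -3. ] w 47.8 t 57.5 j7 0.84
turn z 49.0 shift 297.8 -66.2 3.3
turn z 0.0 shift 0.0 0.0 118.0
[ 0.6251 -0.0839  0.0612] [  42.9 -117.8] 0.78
[0.6277 0.0353 0.0045] [34.9  1.1] 0.49
[ 0.5828 -0.076   0.0301] [ 1.000e-01 -1.137e+02] 0.75
```

>>> servo_tool([
  [[1,0,0,0,0,0,7],[1,0,0,0,0,0,7],[1,0,0,0,0,0,7],[1,0,0,0,0,0,7],[1,0,0,0,0,0,7],[1,0,0,0,0,0,7],[1,0,0,0,0,0,7]],
])

```text
time_s: 58.18
tcp_pos: [0.6095, -0.2962, 0.1232]
orientation: [0.739, 0.673, -0.0, -0.001]
force: [-0.7, 0.4, -1.6]
gripper_width: 0.549
```

>>> servo_tool([
  [[1,33,-7,0,0,0,0],[1,33,-7.2,0,0,0,0],[1,33,-7.2,0,0,0,0],[1,33,-7.2,0,0,0,0],[1,33,-7.2,0,0,0,0],[1,33,-7.2,0,0,0,0],[1,33,-7.2,0,0,0,0],[1,33,-7.2,0,0,0,0],[1,33,-7.2,0,0,0,0],[1,0,0,0,0,0,0],[1,0,0,0,0,0,0],[1,0,0,0,0,0,0]],
])

```text
time_s: 59.18
tcp_pos: [0.5715, 0.0044, 0.1241]
orientation: [0.737, 0.676, -0.001, -0.001]
force: [-0.7, -0.3, -1.2]
gripper_width: 0.549
```

Run:
```python
from h import *
P=T(-18,-33)
chain((P,.125,85),(P,.007,85))
```

```text
pos [0.5715 0.0044 0.1241] tray [-18.3 -34.7] head 85.0 down [-0.002 -0.   ] F [-0.7 -0.3 -1.2] w 47.8 t 59.2 j7 -0.4
turn z -0.0 shift 1.7 0.3 -0.9
turn z 0.0 shift 0.0 0.0 118.0
```

>>> servo_tool([
  [[1,0,0,38,0,0,0],[1,0,0,40,0,0,0],[1,0,0,25,0,0,0],[1,0,0,11,0,0,0],[1,0,0,3,0,0,0],[1,2.5,0,0,0,0,0],[1,2.5,0,0,0,0,0],[1,2,0,0,0,0,0],[1,0,0,0,0,0,0]],
])

```text
time_s: 59.93
tcp_pos: [0.5738, 0.0127, 0.0096]
orientation: [0.737, 0.676, 0.001, 0.001]
force: [0.5, -0.4, -1.3]
gripper_width: 0.546
```

>>> servo_tool([
  [[1,1.5,0,0,0,0,0],[1,0,0,0,0,0,0]],
])

```text
time_s: 60.1
tcp_pos: [0.5732, 0.0137, 0.0088]
orientation: [0.737, 0.676, 0.0, 0.0]
force: [-0.7, -0.0, -1.9]
gripper_width: 0.549
```

>>> servo_tool([
  [[1,1.5,0,0,0,0,0],[1,0,0,0,0,0,0]],
])

```text
time_s: 60.27
tcp_pos: [0.5731, 0.0152, 0.0083]
orientation: [0.737, 0.676, 0.0, 0.0]
force: [0.4, -0.1, -1.7]
gripper_width: 0.546
```

>>> servo_tool([
  [[1,1.5,0,0,0,0,0],[1,0,0,0,0,0,0]],
])

```text
time_s: 60.43
tcp_pos: [0.5731, 0.0167, 0.0081]
orientation: [0.737, 0.676, 0.0, -0.0]
force: [0.9, 0.4, -0.1]
gripper_width: 0.551
```

Run:
```python
from h import *
chain()
```

```text
pos [0.5731 0.0167 0.0081] tray [-17.8 -22.3] head 85.0 down [0. 0.] F [ 0.9  0.4 -0.1] w 47.9 t 60.4 j7 -0.52
```

>>> servo_tool([
  [[1,1.5,0,1,0,0,0],[1,0,0,0,0,0,0]],
])

```text
time_s: 60.6
tcp_pos: [0.5732, 0.0177, 0.007]
orientation: [0.737, 0.675, -0.0, 0.0]
force: [0.5, -2.7, -1.4]
gripper_width: 0.546
```

>>> servo_tool([
  [[1,1.5,0,0,0,0,0],[1,0,0,0,0,0,0]],
])

```text
time_s: 60.77
tcp_pos: [0.5732, 0.0178, 0.007]
orientation: [0.738, 0.675, -0.001, 0.001]
force: [-1.0, -5.3, 0.9]
gripper_width: 0.549
```

Run:
```python
from h import *
chain()
```

```text
pos [0.5732 0.0178 0.007 ] tray [-17.8 -21.2] head 84.9 down [-0.001 -0.002] F [-1.  -5.3  0.9] w 47.7 t 60.8 j7 -0.52
```

>>> servo_tool([
  [[1,1,0,0,0,0,0],[1,-2.5,0,0,0,0,0],[0.31,0,0,0,0,0,0],[0.31,0,0,0,0,0,0],[0.31,0,0,0,0,0,0],[0.31,0,0,0,0,0,0],[0.31,0,0,-10,0,0,0],[0.31,0,0,-30,0,0,0],[0.31,0,0,0,0,0,0],[1,-4,-11,0,0,0,0],[1,0,-30,0,0,0,0],[1,0,-9,0,0,0,0]],
])

```text
time_s: 61.77
tcp_pos: [0.5204, 0.0189, 0.0474]
orientation: [0.737, 0.676, -0.001, -0.0]
force: [-0.3, 0.2, 0.3]
gripper_width: 0.546
```

>>> servo_tool([
  [[1,0,0,0,0,0,0],[1,0,0,0,0,0,0],[1,0,0,0,0,0,0],[1,0,0,0,0,0,0],[1,0,0,0,0,0,0],[1,0,0,0,0,0,0],[1,0,0,0,0,0,0]],
])

```text
time_s: 62.35
tcp_pos: [0.5233, 0.0184, 0.047]
orientation: [0.737, 0.675, 0.0, -0.0]
force: [0.1, 0.0, 0.1]
gripper_width: 0.042
```

Run:
```python
from h import *
P=T(-68,-25)
chain((P,.0455,85),(P,.006,85),(T(-22,-25),.006,85)); look()
```

```text
pos [0.5233 0.0184 0.047 ] tray [-67.6 -25. ] head 85.0 down [-0.  0.] F [0.1 0.  0.1] w 3.7 t 62.4 j7 -0.46
turn z -0.0 shift -0.0 -0.4 1.5
turn z 0.0 shift 0.0 0.0 39.5
turn z 0.0 shift -0.1 46.0 -0.0
wrist [ 0.611  0.039 -5.906 38.005 29.749] head 84.1 tray [17.9  3.7]
wrist [ 0.609  0.071 -5.024 48.467 29.72 ] head 85.0 tray [12.8 34.8]
wrist [ 0.611  0.102 -5.021 48.409 29.408] head 85.0 tray [12.7 65.9]
wrist [ 0.613  0.127 -5.007 47.575 18.658] head 85.0 tray [12.5 91.3]
```

>>> servo_tool([
  [[1,0,0,25,0,0,0],[1,0,0,16,0,0,0],[1,0,7,0,0,0,0],[1,0,8,0,0,0,0],[1,0,8,0,0,0,0],[1,0,6,0,0,0,0],[1,0,5,0,0,0,0],[1,0,4,0,0,0,0],[1,0,3,0,0,0,0],[1,0,2,0,0,0,0],[1,0,1.5,0,0,0,0],[1,0,0,0,0,0,0]],
])

```text
time_s: 63.45
tcp_pos: [0.5672, 0.0145, 0.0061]
orientation: [0.737, 0.675, -0.0, -0.0]
force: [-1.8, 0.4, 0.4]
gripper_width: 0.003
```

>>> servo_tool([
  [[1,0,1.5,0,0,0,0],[1,0,0,0,0,0,0]],
])

```text
time_s: 63.62
tcp_pos: [0.5672, 0.0145, 0.0058]
orientation: [0.737, 0.676, -0.001, -0.001]
force: [-6.3, 0.9, 5.8]
gripper_width: 0.006
```

>>> servo_tool([
  [[1,0,-12,0,0,0,0],[1,0,0,-30,0,0,0],[1,0,0,-20,0,0,0],[1,0,0,0,0,0,0],[1,0,0,0,0,0,0]],
])

```text
time_s: 64.03
tcp_pos: [0.558, 0.0152, 0.0572]
orientation: [0.737, 0.675, 0.001, 0.001]
force: [-1.1, -0.3, -0.7]
gripper_width: 0.008
```

Run:
```python
from h import *
P=T(11,-62)
chain((P,.055,85),(P,.006,85),(T(11,-50),.006,85)); look()
```

```text
pos [0.558  0.0152 0.0572] tray [-32.7 -25.2] head 85.0 down [ 0.003 -0.001] F [-1.1 -0.3 -0.7] w 0.7 t 64.0 j7 -0.47
turn z -0.0 shift -36.9 43.6 2.2
turn z 0.0 shift 0.0 0.0 49.0
turn z 0.0 shift 12.0 0.0 -0.0
wrist [ 0.607  0.071 -5.045 48.972 29.458] head 85.0 tray [11.4 34.9]
wrist [ 0.61   0.102 -5.01  48.45  29.972] head 85.0 tray [11.2 65.6]
wrist [ 0.612  0.128 -5.008 47.303 20.593] head 85.0 tray [10.8 92.4]
```

>>> servo_tool([
  [[1,-37,0,0,0,0,0],[1,0,22,0,0,0,0],[1,0,21.5,0,0,0,0],[1,0,0,25,0,0,0],[1,0,0,20,0,0,0],[1,0,0,5,0,0,0],[1,4,0,0,0,0,0],[1,4,0,0,0,0,0],[1,2,0,0,0,0,0],[1,0,0,0,0,0,0]],
])

```text
time_s: 64.97
tcp_pos: [0.5987, -0.0142, 0.0074]
orientation: [0.737, 0.676, 0.001, 0.001]
force: [0.6, -0.0, 0.5]
gripper_width: 0.006
```

>>> servo_tool([
  [[1,1.5,0,0,0,0,0],[1,0,0,0,0,0,0]],
])

```text
time_s: 65.13
tcp_pos: [0.5985, -0.0137, 0.0069]
orientation: [0.737, 0.676, 0.0, 0.001]
force: [1.0, -0.5, -0.3]
gripper_width: 0.006
```

>>> servo_tool([
  [[1,1.5,0,0,0,0,0],[1,0,0,0,0,0,0]],
])

```text
time_s: 65.3
tcp_pos: [0.5984, -0.0134, 0.0065]
orientation: [0.738, 0.675, -0.0, 0.001]
force: [-0.7, -3.8, 2.0]
gripper_width: 0.004
```

>>> servo_tool([
  [[1,1.5,0,0,0,0,0],[1,0,0,0,0,0,0]],
])

```text
time_s: 65.47
tcp_pos: [0.5985, -0.0134, 0.0065]
orientation: [0.738, 0.675, -0.001, 0.001]
force: [-2.5, -7.1, 6.1]
gripper_width: 0.004
```

Run:
```python
from h import *
chain()
```

```text
pos [ 0.5985 -0.0134  0.0065] tray [ 10.1 -50. ] head 84.9 down [-0.    -0.003] F [-2.5 -7.1  6.1] w 0.3 t 65.5 j7 -0.47
```

The row is packed under a 7 N push. I back off, rise and go over the knob while opening, then check the row.

>>> servo_tool([
  [[1,-5,0,0,0,0,0],[0.9,0,0,-30,0,0,0],[0,0,0,-40,0,0,0],[0,0,0,-40,0,0,0],[0,-30,16,-10,0,0,0],[0,-30,16,0,0,0,0],[0,0,0,0,0,0,0],[0,0,0,0,0,0,0],[0,0,0,0,0,0,0],[0,0,0,0,0,0,0],[0,0,0,0,0,0,0],[0,0,0,0,0,0,0]],
])

```text
time_s: 66.47
tcp_pos: [0.6242, -0.0773, 0.126]
orientation: [0.737, 0.676, 0.0, -0.0]
force: [0.2, 0.6, 0.8]
gripper_width: 0.757
```

Run:
```python
from h import *
chain((T(43,-115),.12,85))
c=capture('wrist'); save(c,'w9.png',1.4)
for k in ('knob','blade'):
  for d in spot_point(c,k): print(k,np.round(d['position'],4),tray(d['position']).round(1),round(d['confidence'],2))
```

```text
pos [ 0.6242 -0.0773  0.126 ] tray [  41.5 -111.4] head 85.1 down [-0.  0.] F [0.2 0.6 0.8] w 65.9 t 66.5 j7 -0.29
turn z 0.1 shift -3.6 1.5 6.0
knob [ 0.628 -0.081  0.063] [  45.6 -114.7] 0.71
blade [ 0.582  -0.0779  0.0286] [  -0.5 -115.7] 0.56
```

View pics/w9.png

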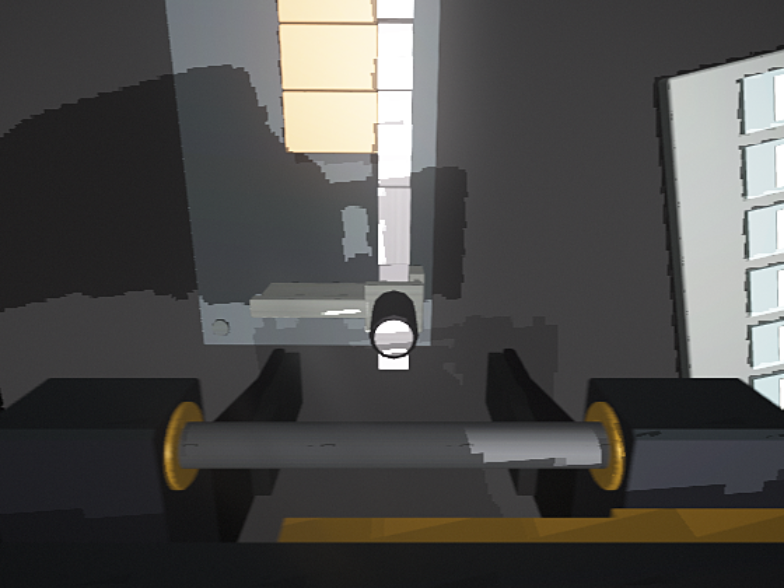

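The view shows the last billets flush with the fence and tight together, columns 280-378. The knob's top is at (394,337), between the fingers.

Run:
```python
from h import *
c=capture('wrist'); p=ray(c,(394/1.4,337/1.4),.087); print(p,tray(p))
chain((p[:2],.12,85),(p[:2],.052,85))
p=ray(c,(330/1.4,153/1.4),.026); print('row end',tray(p)); p=ray(c,(378/1.4,120/1.4),.026); print('fence',tray(p))
```

```text
[ 0.62454219 -0.0829143   0.087     ] [  42.3028883  -116.91667528]
pos [ 0.6244 -0.0781  0.1261] tray [  41.8 -112.1] head 85.0 down [-0.  0.] F [ 0.6 -0.4 -0.2] w 81.1 t 66.7 j7 -0.29
turn z 0.0 shift -4.8 0.5 6.1
turn z 0.0 shift 0.0 0.0 68.0
row end [  9.36932327 -40.18125344]
fence [ 34.14087064 -24.05808108]
```

>>> servo_tool([
  [[0,-5,0.7,20,0,0,0],[0,0,0,30,0,0,0],[0,0,0,20,0,0,0],[0,0,0,5,0,0,0],[0,0,0,0,0,0,0],[1,0,0,0,0,0,0],[1,0,0,0,0,0,0],[1,0,0,0,0,0,0],[1,0,0,0,0,0,0],[1,0,0,0,0,0,0],[1,0,0,0,0,0,0],[1,0,0,0,0,0,0]],
], newtons=40)

```text
time_s: 67.67
tcp_pos: [0.6248, -0.0836, 0.0513]
orientation: [0.737, 0.675, 0.0, 0.0]
force: [-0.1, 0.1, 0.6]
gripper_width: 0.556
```

>>> servo_tool([
  [[1,0,0,0,0,0,0],[1,0,0,0,0,0,0],[1,0,0,0,0,0,0],[1,0,0,0,0,0,0],[1,0,0,0,0,0,0],[1,0,0,0,0,0,0],[1,0,0,0,0,0,0],[1,0,0,0,0,0,0],[1,0,0,0,0,0,0]],
])

```text
time_s: 68.42
tcp_pos: [0.6243, -0.0834, 0.0511]
orientation: [0.737, 0.675, -0.0, -0.0]
force: [-4.8, 0.1, 4.4]
gripper_width: 0.242
```

Run:
```python
from h import *
chain()
c=capture('top')
for d in spot_point(c,'knob'): print(np.round(d['position'],4),tray(d['position']).round(1),round(d['confidence'],2))
```

```text
pos [ 0.6243 -0.0834  0.0511] tray [  42.1 -117.4] head 85.0 down [-0.001 -0.   ] F [-4.8  0.1  4.4] w 21.1 t 68.4 j7 -0.32
```

>>> servo_tool([
  [[1,0,0,-6,0,0,0],[1,0,0,-7,0,0,0],[1,0,0,-5,0,0,0],[1,0,0,0,0,0,0],[1,0,0,0,0,0,0]],
])

```text
time_s: 68.93
tcp_pos: [0.6244, -0.0835, 0.0695]
orientation: [0.737, 0.675, -0.0, -0.0]
force: [-4.3, 1.9, -1.6]
gripper_width: 0.245
```

Run:
```python
from h import *
chain()
c=capture('side')
for d in spot_point(c,'knob'): print(np.round(d['position'],4),tray(d['position']).round(1),round(d['confidence'],2))
```

```text
pos [ 0.6244 -0.0835  0.0695] tray [  42.2 -117.5] head 85.0 down [-0. -0.] F [-4.3  1.9 -1.6] w 21.3 t 68.9 j7 -0.31
[ 0.6284 -0.0795  0.0843] [  45.8 -113.2] 0.68
```

Lifted (knob seen at z ≈ 0.084). I carry it along the rail.

>>> servo_tool([
  [[1,8,0,0,0,0,0],[1,12,0,0,0,0,0],[1,14,0,0,0,0,0],[1,14,0,0,0,0,0],[1,12,0,0,0,0,0],[1,9,0,0,0,0,0],[1,0,0,0,0,0,0],[1,0,0,0,0,0,0],[1,0,0,0,0,0,0]],
])

```text
time_s: 69.78
tcp_pos: [0.6307, -0.0148, 0.069]
orientation: [0.737, 0.675, -0.0, -0.0]
force: [-4.6, 1.2, -2.5]
gripper_width: 0.243
```

Run:
```python
from h import *
chain()
c=capture('side')
for d in spot_point(c,'knob'): print(np.round(d['position'],4),tray(d['position']).round(1),round(d['confidence'],2))
```

```text
pos [ 0.6307 -0.0148  0.069 ] tray [ 42.4 -48.6] head 85.0 down [-0.  0.] F [-4.6  1.2 -2.5] w 21.2 t 69.8 j7 -0.42
[ 0.6337 -0.01    0.0837] [ 44.9 -43.5] 0.68
[0.6146 0.1339 0.0172] [13.1 98.2] 0.36
[0.6052 0.0442 0.0164] [11.7  8. ] 0.16
```

>>> servo_tool([
  [[1,0,0,4,0,0,0],[1,0,0,4,0,0,0],[1,0,0,0,0,0,0]],
])

```text
time_s: 70.13
tcp_pos: [0.6305, -0.0155, 0.0604]
orientation: [0.738, 0.675, -0.0, -0.0]
force: [-3.4, 0.4, -1.6]
gripper_width: 0.242
```

>>> servo_tool([
  [[1,0,0,3,0,0,0],[1,0,0,3,0,0,0],[1,0,0,0,0,0,0]],
])

```text
time_s: 70.38
tcp_pos: [0.6305, -0.0154, 0.0547]
orientation: [0.738, 0.675, -0.0, -0.0]
force: [-5.0, 0.2, -1.4]
gripper_width: 0.24
```

>>> servo_tool([
  [[1,0,0,3,0,0,0],[1,0,0,0,0,0,0]],
])

```text
time_s: 70.55
tcp_pos: [0.6305, -0.0154, 0.0518]
orientation: [0.738, 0.675, -0.0, -0.0]
force: [-4.5, 0.4, -1.8]
gripper_width: 0.24
```

In the notch with about 1 mm left. I release and withdraw upwards.

>>> servo_tool([
  [[0.6,0,0,0,0,0,0],[0.4,0,0,0,0,0,0],[0.4,0,0,0,0,0,0],[0.4,0,0,0,0,0,0],[0.4,0,0,0,0,0,0],[0.4,0,0,0,0,0,0],[0.4,0,0,-20,0,0,0],[0.4,0,0,-35,0,0,0],[0.4,0,0,-40,0,0,0],[0.4,0,0,-30,0,0,0],[0.4,-30,0,0,0,0,0],[0.4,-35,0,0,0,0,0]],
])

```text
time_s: 71.55
tcp_pos: [0.6268, -0.0763, 0.1804]
orientation: [0.735, 0.678, 0.002, 0.002]
force: [0.6, -0.3, -1.1]
gripper_width: 0.6
```

>>> servo_tool([
  [[0.4,-35,0,0,0,0,0],[0.4,-35,0,0,0,0,0],[0.4,-35,0,0,0,0,0],[0.4,-35,0,0,0,0,0],[0.4,-35,0,0,0,0,0],[0.4,0,0,0,0,0,0],[0.4,0,0,0,0,0,0]],
])

```text
time_s: 72.13
tcp_pos: [0.609, -0.2571, 0.1767]
orientation: [0.739, 0.674, -0.0, 0.0]
force: [0.2, 0.1, -0.7]
gripper_width: 0.598
```

Run:
```python
from h import *
chain()
a=capture('top'); b=capture('side')
for c in (a,b):
  for k in ('knob','blade'):
    for d in spot_point(c,k): print(k,np.round(d['position'],4),tray(d['position']).round(1),round(d['confidence'],2))
A=cv2.resize(a['color'][125:225,195:345,::-1],(600,300*4//3)[:2] if 0 else (450,300),interpolation=cv2.INTER_CUBIC)
B=cv2.resize(b['color'][140:270,170:320,::-1],(346,300),interpolation=cv2.INTER_CUBIC)
cv2.imwrite('pics/fin.png',np.hstack([A,B]))
```

```text
pos [ 0.609  -0.2571  0.1767] tray [  42.3 -291.8] head 84.7 down [-0. -0.] F [ 0.2  0.1 -0.7] w 52.1 t 72.1 j7 0.01
knob [ 0.6319 -0.0154  0.0651] [ 43.6 -49. ] 0.62
blade [0.5904 0.035  0.0018] [-2.2 -2.5] 0.53
blade [ 0.5866 -0.0099  0.0285] [ -2.  -47.6] 0.49
knob [ 0.6348 -0.0139  0.0667] [ 46.4 -47.3] 0.65
blade [ 0.5865 -0.0102  0.0309] [ -2.1 -47.9] 0.79
```

View pics/fin.png

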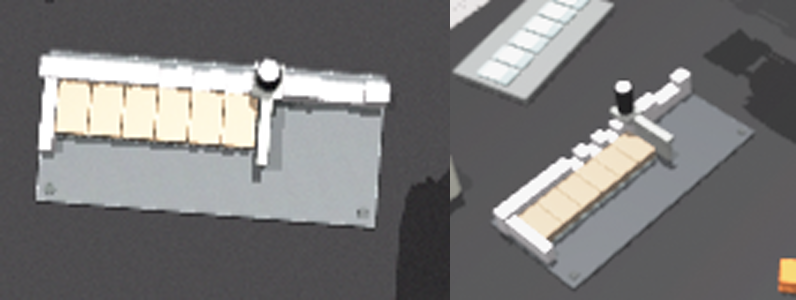

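The top and side crops show six billets in one straight, packed row against the end stop and fence. The slide is seated right behind them, with the knob at tray y ≈ -48 and z ≈ 0.066, and the arm is clear.

```bash
python3 -c "
from h import *
print(job_done())"
```

```text
the job is handed in; nothing more can be done
None
```

I handed the job in at about 72 s. All six sandy billets are packed in one row from the end stop, and the stop slide sits in the notch right behind the last one.

**What I did**
- I placed each billet flat on the tray, felt it up against its neighbour, and pushed it to the fence with shut fingers. A final push along the whole row met firm resistance at about 7 N.
- I then lifted the slide about 18 mm by its knob, carried it 69 mm along the rail and lowered it into the 6-billet notch. It met no resistance, and I released it there.

**Last checks**
- **Row:** the final top and side views show it straight, against the fence, with no visible gaps. Its end measured tray y ≈ -40 mm before I moved the slide. I did not measure it again afterwards, only looked.
- **Slide:** the knob read tray y -49 and -47 mm (expected -48) and z 65 to 67 mm (expected 68), so it is fully down. The top view also gave one false blade detection at the tray's centre, which the picture contradicts.
- **Bystanders:** I touched none of the mounts, look-alikes or other items. I did not measure their positions again at the end.

**What went wrong on the way**
- My first three grasps closed on air above the first billet. The wrist picture showed the fingertips ending about 28 mm short of the stated tool length, so I worked from that measured length afterwards.
- One billet was knocked aside during the run, and I found it again in the top view.
- I saw no grip slip.

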